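# Clear a jammed jar from the analyser's vial chute

## Robot

A 6-joint arm with a two-finger parallel gripper is mounted at the origin on the work surface. World frame = base frame: x ahead of the robot, y to its left, z up, the work surface at z = 0. Lengths are in m, angles in rad, forces in N, time in s.
With the tool pointing down it reaches from about 0.325 to 0.85 m from the base axis. Payload 15.5 kg.
Tool frame: the origin (TCP) lies on the centre line of the jaws, within the pads' length; the fingertips stand 17 mm ahead of it and the grasp point (between the pads) lies 2 mm behind it; z points along the fingers, x is the direction in which the jaws open and shut, and the axes are right-handed (so a half turn about z gives the same grasp; the last joint's range is limited). The gripper opens to 91 mm and grips with 3 to 60 N. Pads are 32 mm wide; open, the fingers measure 118 mm over their backs; the gripper's body (76 mm by 178 mm) begins 60 mm behind the grasp point.
Start: joints at [1.093, 0.494, 1.345, -0, 1.302, -0.096], TCP at [0.233, 0.58, 0.231] pointing down, gripper open.
Joint ranges: [-2.91, 2.91], [-0.82, 2.16], [0.22, 2.67], [-1.22, 4.37], [0.12, 2.79], [-3.08, 3.08]. Speed limits (rad/s): [1.89, 1.89, 2.57, 3.01, 3.01, 3.01].

## Interface

Orientations are given as [roll, pitch, yaw] about the fixed x, y, z axes, in that order (R = Rz(yaw) Ry(pitch) Rx(roll)).
In Python, from plant import * gives the robot as it stands.
- The arm moves only by the tool arm_command, never from a script. Its argument "rows" is a list of rows, each a list of 3 entries, a list of its own where there are three numbers: the turn, a rotation vector about the tool's x, y, z in rad, then the shift along the tool's x, y, z in mm, then the closure, from 0 (fully open) to 1 (shut). A call has exactly 10 rows; each row is the pose to reach, as a shift and turn from the pose measured when the call began, along the tool's axes at that moment; what a row does not reach only later rows make up. A row lasts 1/10 s, in which the tool goes at most 50 mm and 8.59 degrees, less where a joint would pass 70% of its speed; a pose out of reach is approached as far as the arm can. A call with a gripper value outside its range is refused whole. The fingers move at their own pace and stop on an object; "newtons" is the grip in N (left out, the last holds). Time passes only in rows, so rows that repeat a pose let the fingers close, or fill a call up. It gives the time, the measured TCP pose, the force and the opening at its end, in the units of the state.
- observe(): the state, without advancing time (a new reading comes with each control period).
- capture(name): name is "side" or "top"; returns the picture (384x512x3 uint8, red, green, blue); there is no depth.
- get_calibration(name): a dict with "intrinsics" (3x3 intrinsics, pixels), "R" (3x3) and "t" (3): a world point X has camera coordinates R X + t. Camera axes: x right, y down, z forward; pixel columns grow to the right and rows downward; lengths in m; the calibration is good to about 2 mm. A picture is of the moment at which its call begins. get_calibration takes no time and is no camera call.
- job_done(): hands the job in, once; it reports no verdict.
The state is a dict: "t": time; "q": joint angles; "dq": joint speeds; "effort": joint torques, N m; "tcp_pos": TCP position; "tool_rot": TCP orientation; "force": force on the tool from outside, world axes, zero at the start; "ft_torque": the same for the moment, N m; "grip_width": finger opening in m.
Only numpy, scipy, OpenCV 4.12 (cv2) and the standard library are available. Lean on these libraries where they do the work, as an engineer would, in place of code of your own. Each camera call takes 0.05 s, during which the arm holds its last target.

## Task

A jar that is too big has stuck in the analyser's sample chute. With the screwdriver, give the guard's slotted stud its quarter turn anticlockwise and put the screwdriver back upright in its stand; lift the clear guard off and lay it flat on the bench, handle up. Then pull the jar out of the chute, set it gently and upright in the empty white tray, and see that the three vials behind it run down to the end stop; leave the other bottles and the beaker alone.

Things in the scene. Friction and masses are not known exactly. Their poses are not given: they have to be found in the camera images.
- chute: Fixed gravity chute. Origin on the bench under the throat, z up, x level across the lane (-x = robot's side). The lane floor passes 75 mm above the origin and climbs to +y at 18 deg (0.3142 rad): up-lane U=(0,.951,.309), off-floor N=(0,-.309,.951). Grey analyser housing, 210 mm high, at y -360 to -170, x -45 to 205 mm. Glass slides easily on the lane.
- throat (a point): Point on the lane floor, mid-lane, at the throat. Lane 41.5 mm wide above it, 35 mm below it. Rails, and on the -x side a rubber-faced spring brake shoe that presses on the jar with about 12 N, all end 36 mm above the floor (along N).
- lane_stop (a point): Point on the lane floor, mid-lane, at the face of the end stop, 120 mm down the lane from the throat.
- guard_seat (a point): Middle of the guard's seat, 85 mm off the lane floor (along N) over the throat. The guard frame is two bars on posts, one either side of the lane, chute x 56 to 90 mm and -90 to -56 mm, from 62 mm below to 55 mm above the throat along U, with a 9 mm lip at the lower end.
- stud (a joint): Angle (rad) of the slotted quarter-turn stud, anticlockwise positive seen from above, about N. 0: locked, its oblong head along chute x, across the guard's slot. pi/2: open, head along the lane, passes through the slot. Stops at both ends; starts within 0.15 of locked; needs about 0.1 N m; stays where left.
- stud_slot (a point): On the stud's axis, level with its head's top, 103.5 mm off the lane floor at chute x -70 mm, level with the throat along U. Head 38 x 16 x 12 mm steel; along its length a screwdriver slot 5.5 wide, 8 deep, open at both ends. Site x axis: along the slot; z: along N.
- guard: Clear plastic guard panel, loose, 180 (x) x 110 (y) x 5 mm, about 160 g, lying on the frame with its slot (26 x 46 mm, centred at x = -70 mm) around the stud. Origin: centre of its underside; z up through it. Black bar handle over the centre: 70 mm long along y, 16 mm wide along x, its bar from 11 to 29 mm above the underside.
- driver: Flat-bladed screwdriver, loose, 150 mm long, 140 g, upright in its stand, blade down. Origin: the middle of the blade's tip; z runs up the shaft to the handle. Blade 18 mm wide along x, 2.5 mm thick along y, 16 mm long; shaft 9 mm round up to z = 65; black square handle 30 x 30 mm from z = 65 to 145, its flats square to x and y. A gripped handle can rock about the fingers' line.
- stand: Grey block, fixed, 70 x 70 x 72 mm high, with one 24 mm square hole (sides along x and y) down through its middle. Origin: centre of its underside. The screwdriver's handle rests on the block's top (tip 7 mm above the bench).
- jar: The jammed jar: amber glass, 38 mm in diameter, 78 mm high, with a 34 mm cream cap from 52 to 78 mm, about 150 g; larger than the vials. Origin: centre of its underside; z along its axis. At the start it stands square to the lane floor at the throat, leaning 18 deg from upright, with the first vial resting against it.
- vial_1: Sample vial, amber glass, 30 mm in diameter, 62 mm high, 24 mm cream cap from 46 mm up, 75 g. Origin: centre of its underside, z along its axis. First in the queue behind the jar.
- vial_2: Same, second in the queue.
- vial_3: Same, last in the queue.
- tray: Empty white tray, fixed, 140 x 140 mm, 32 mm high, walls and floor 4 mm thick. Origin: centre of its underside.
- reagent: Bystander: amber bottle, 64 mm across, 130 mm high. Origin: centre of its underside.
- beaker: Bystander: glass beaker, 66 mm across, 85 mm high. Origin: centre of its underside.
- sample: Bystander: amber jar, 60 mm across, 75 mm high, on the open bench. Origin: centre of its underside.
Mind the look-alikes: they are no part of the job. Leave any green or turquoise look-alike of the tray alone. What is shaped like the guard but yellow is not meant.

How it is judged:
On the way, in this order (a step that is already met when the one before it is completed fails the run):
1. the stud is turned open with the screwdriver (value of joint stud above 1.3 rad and contact force between driver and chute above 0.1 N), for 0.05 s.
2. the guard is lifted off its frame (distance between guard and guard_seat above 0.08 m), for 0.1 s.
3. the jar is out of the chute (distance between jar and throat above 0.08 m), for 0.1 s.
At the end, for the whole second after the job is handed in: Driver upright in its stand (20 mm, 0.15 rad, seated). Guard flat on the bench, handle up (0.1 rad). Jar upright (0.1 rad) on the tray floor, within 55 mm of its centre each way. Vials in line in the lane, in order, within 35, 65 and 95 mm of the stop. All at rest (horizontal distance between driver and stand below 0.02 m and angle between driver's own z axis and vertical below 0.15 rad and height (world z) of driver below 0.015 m and height (world z) of guard below 0.02 m and angle between each of guard, jar's own z axis and vertical below 0.1 rad and linear speed of each of guard, jar, driver, vial_1, vial_2, vial_3 below 0.02 m/s and x of jar in the frame of tray between -0.055 and 0.055 m and y of jar in the frame of tray between -0.055 and 0.055 m and height (world z) of jar below 0.012 m and distance between vial_1 and lane_stop below 0.035 m and angle between each of vial_1, vial_2, vial_3's own z axis and vertical below 0.5 rad and distance between vial_2 and lane_stop below 0.065 m and distance between vial_3 and lane_stop below 0.095 m); the robot touches nothing.
It fails at once if the reagent bottle is pushed more than 30 mm or tipped (distance of reagent from where it was at the start of the episode above 0.03 m or angle between reagent's own z axis and vertical above 0.5 rad).
It fails at once if the beaker is pushed more than 30 mm or tipped (distance of beaker from where it was at the start of the episode above 0.03 m or angle between beaker's own z axis and vertical above 0.5 rad).
It fails at once if the sample jar on the bench is pushed more than 30 mm or tipped (distance of sample from where it was at the start of the episode above 0.03 m or angle between sample's own z axis and vertical above 0.5 rad).
It fails at once if the jar is dropped or banged down into the tray (height (world z) of jar below 0.014 m and linear speed of jar above 0.25 m/s).
It fails at once if the guard is levered up while the stud is locked (value of joint stud below 1 rad and distance between guard and guard_seat between 0.03 and 0.08 m).
It also fails if it takes over 72 s, if anything falls off the work surface, if the arm or the gripper's body presses on something with over 40 N, if the wrist force passes 120 N, or if a joint passes its speed limit or range.

## Working session

There is one attempt and no reset: what is moved stays moved. The work goes in short steps, Python scripts to look and compute and a tool call to move; the robot and the scene stay as the last step left them, time stands still between calls to the robot, and variables do not carry over. Pictures are saved under pics/ and viewed, and the job is handed in when it is done.

Besides the shell and the picture viewer there is one more tool, called by a JSON object that holds its "fn" and its "kwargs". arm_command: Moves the arm, as the interface text tells. Its arguments: {"type":"object","properties":{"rows":{"type":"array","items":{"type":"array"}},"newtons":{"type":"number"}},"required":["rows"]}

```bash
ls; mkdir -p pics; python3 - <<'E'
from plant import *
import cv2, numpy as np
s=observe(); print({k:np.round(v,3) for k,v in s.items()})
for n in ("side","top"):
    im=capture(n); cv2.imwrite(f"pics/{n}0.png",im[:,:,::-1])
    c=get_calibration(n); print(n,c)
E
```

```text
pics
{'t': np.float64(0.0), 'q': array([ 1.093,  0.494,  1.346,  0.   ,  1.303, -0.095]), 'dq': array([-0.001, -0.001, -0.002,  0.   ,  0.001,  0.   ]), 'effort': array([ 1.0000e-03, -8.7883e+01, -3.8183e+01,  7.1000e-02,  5.4000e-02,
       -0.0000e+00]), 'tcp_pos': array([0.233, 0.58 , 0.23 ]), 'tool_rot': array([-3.141e+00,  1.000e-03,  1.189e+00]), 'force': array([-0.181,  0.584, -0.444]), 'ft_torque': array([-0.024, -0.003,  0.013]), 'grip_width': np.float64(0.091)}
side {'intrinsics': array([[475.06318772,   0.        , 249.54645375],
       [  0.        , 475.06318772, 188.83584798],
       [  0.        ,   0.        ,   1.        ]]), 'R': array([[ 0.85503362, -0.51814942,  0.02094503],
       [-0.25136463, -0.44944483, -0.85721361],
       [ 0.45357837,  0.72768161, -0.51453487]]), 't': array([-0.39470319,  0.21052358,  1.33837545])}
top {'intrinsics': array([[367.77378774,   0.        , 261.75307276],
       [  0.        , 367.77378774, 193.15548919],
       [  0.        ,   0.        ,   1.        ]]), 'R': array([[-0.01615537, -0.99969346,  0.01876166],
       [-0.98681998,  0.01292004, -0.16130529],
       [ 0.16101344, -0.02112032, -0.9867262 ]]), 't': array([-0.02164295,  0.43378519,  1.13063086])}
```

View pics/side0.png

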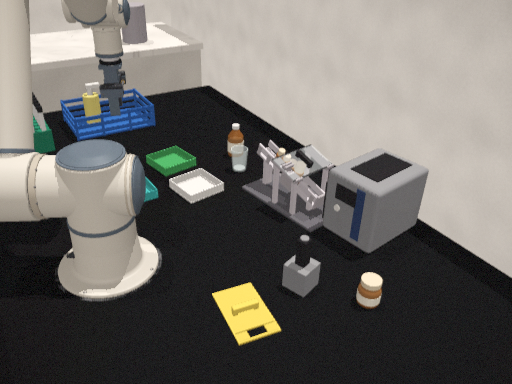

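View pics/top0.png

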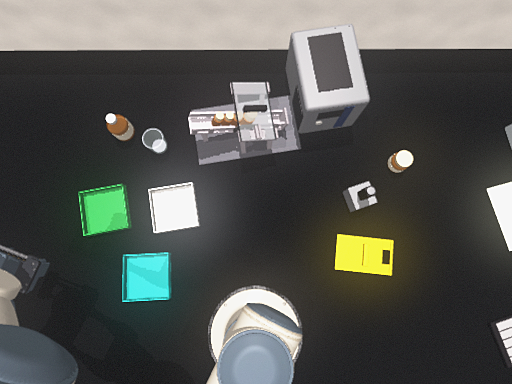

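Side: chute near (290,180), housing (375,200), stand with screwdriver (302,268), sample (370,290), white tray (196,185), reagent (235,140), beaker (240,158); look-alikes are the green and turquoise trays and the yellow panel (245,310). Top: chute (245,125), stand (361,196), white tray (174,208). I'll enlarge these.

```bash
cat > h.py <<'E'
import numpy as np, cv2
from plant import *
C={n:get_calibration(n) for n in("side","top")}
def proj(n,X):
    c=C[n]; p=(c["R"]@np.atleast_2d(X).T).T+c["t"]; p=p@c["intrinsics"].T; return p[:,:2]/p[:,2:]
def ray(n,uv):
    c=C[n]; d=c["R"].T@np.linalg.inv(c["intrinsics"])@np.array([uv[0],uv[1],1.]); o=-c["R"].T@c["t"]; return o,d/np.linalg.norm(d)
def onz(n,uv,z):
    o,d=ray(n,uv); return o+d*(z-o[2])/d[2]
def two(uvs,uvt):
    o1,d1=ray("side",uvs);o2,d2=ray("top",uvt)
    A=np.stack([d1,-d2],1); s=np.linalg.lstsq(A,o2-o1,rcond=None)[0]
    a=o1+s[0]*d1;b=o2+s[1]*d2; return (a+b)/2,np.linalg.norm(a-b)
def crop(im,x0,y0,x1,y1,k,name):
    cv2.imwrite(name,cv2.resize(im[y0:y1,x0:x1],None,fx=k,fy=k,interpolation=cv2.INTER_CUBIC))
def snap(tag):
    for n in("side","top"):
        cv2.imwrite(f"pics/{n}{tag}.png",capture(n)[:,:,::-1])
E
python3 - <<'E'
from h import *
s=cv2.imread("pics/side0.png");t=cv2.imread("pics/top0.png")
crop(t,180,70,320,170,5,"pics/tc.png")
crop(s,235,125,345,225,5,"pics/sc.png")
a=cv2.resize(t[165:225,325:425],None,fx=5,fy=5,interpolation=cv2.INTER_CUBIC)
b=cv2.resize(s[225:300,260:400],None,fx=4,fy=4,interpolation=cv2.INTER_CUBIC)
m=np.zeros((600,600,3),np.uint8);m[:300,:500]=a;m[300:600,:560]=b;cv2.imwrite("pics/st.png",m)
E
```

```text
(no output)
```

View pics/tc.png

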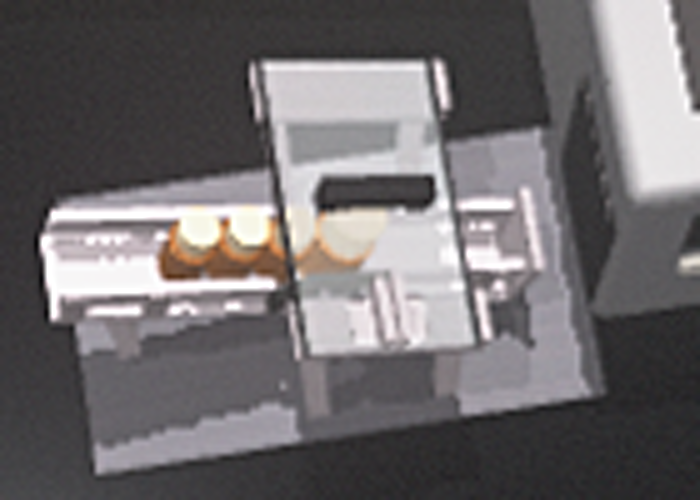

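View pics/sc.png

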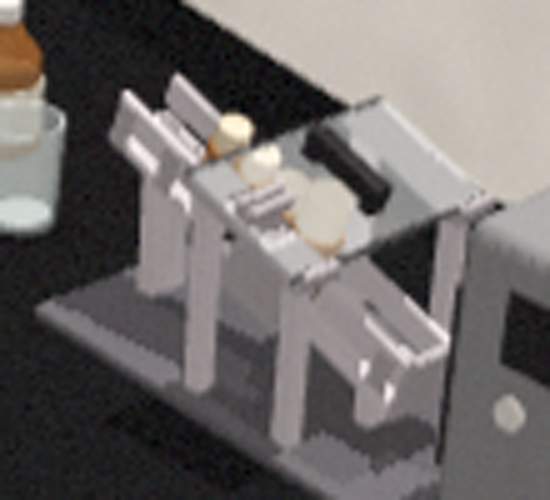

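View pics/st.png

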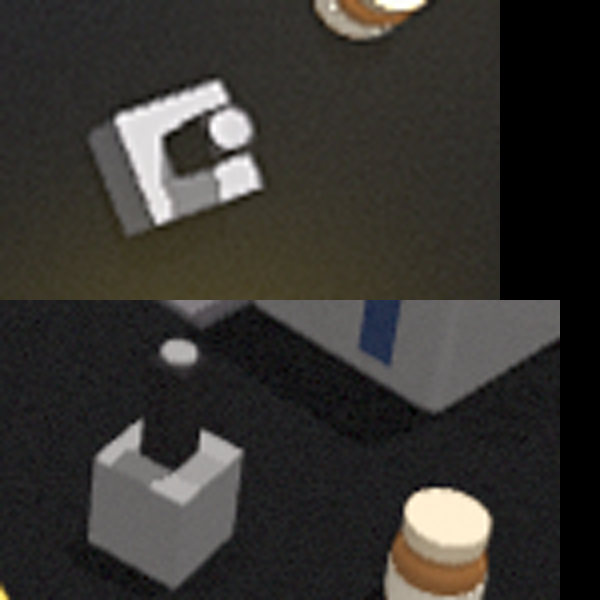

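```bash
python3 - <<'E'
from h import *
ims={}
for n in("side","top"):
    ims[n]=np.mean([capture(n).astype(float) for _ in range(4)],0)[:,:,::-1]
    np.save(n+"avg.npy",ims[n])
def cr(n,x0,y0,x1,y1,k,name):
    a=np.clip(ims[n][y0:y1,x0:x1],0,255).astype(np.uint8)
    a=cv2.resize(a,None,fx=k,fy=k,interpolation=cv2.INTER_NEAREST)
    for x in range(x0,x1,5):
        cv2.putText(a,str(x),((x-x0)*k,8),0,.3,(0,255,255),1); cv2.line(a,((x-x0)*k,10),((x-x0)*k,14),(0,255,255),1)
    for y in range(y0,y1,5):
        cv2.putText(a,str(y),(0,(y-y0)*k+4),0,.3,(0,255,255),1)
    cv2.imwrite(name,a)
cr("top",225,75,285,147,8,"pics/tg.png")
cr("side",268,138,340,190,10,"pics/sg.png")
E
```

```text
(no output)
```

View pics/tg.png

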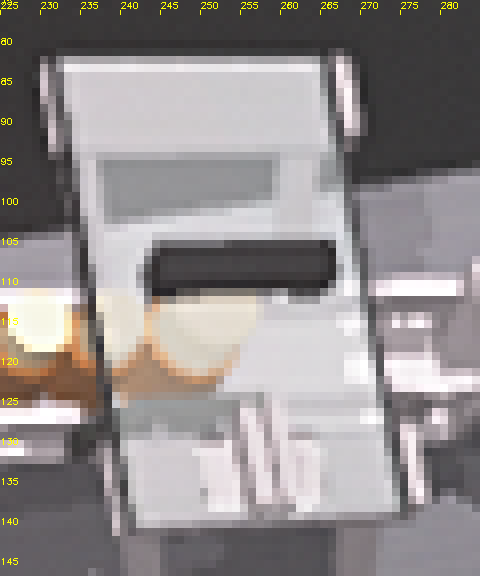

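View pics/sg.png

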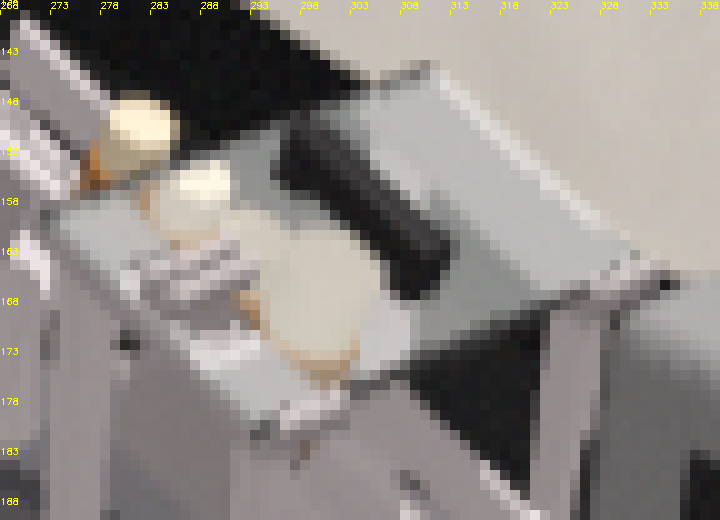

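```bash
cat > chute.py <<'E'
from h import *
from scipy.optimize import least_squares
U=np.array([0,.951,.309]);N=np.array([0,-.309,.951]);X=np.array([1,0,0.])
def loc(x,u,n): return np.array([0,0,.075])+x*X+u*U+n*N
def Rz(a): return np.array([[np.cos(a),-np.sin(a),0],[np.sin(a),np.cos(a),0],[0,0,1]])
E
python3 - <<'E'
from chute import *
st,e=two((287.3,164.3),(258,131)); print("stud",st,e)
n=.0885
G=[(loc(.09,.055,n),"top",(232.4,82)),(loc(.09,-.055,n),"top",(265.1,82)),(loc(-.09,.055,n),"top",(240.5,140.4)),(loc(-.09,-.055,n),"top",(275.5,138.9)),
(loc(-.09,.055,n),"side",(272.7,158)),(loc(.09,.055,n),"side",(310.5,144)),(loc(.09,-.055,n),"side",(331.5,165.5)),(loc(-.09,-.055,n),"side",(293.5,180.5))]
S=[(loc(-.07,0,.1035),"top",(258,131)),(loc(-.07,0,.1035),"side",(287.3,164.3))]
def res(p,L):
    R=Rz(p[2]); return np.concatenate([proj(v,R@x+[p[0],p[1],0])[0]-uv for x,v,uv in L])
for L in (G,G+S):
    r=least_squares(res,[.6,.05,.1],args=(L,)); print(r.x,np.round(r.fun.reshape(-1,2),1).tolist())
p=r.x;R=Rz(p[2])
print("stud",R@loc(-.07,0,.1035)+[p[0],p[1],0])
# ray-onto-plane of base plate corners
for uv in [(199,165),(301,149),(191,109)]: print(onz("top",uv,0.004))
# jar cap, housing front bottom
E
```

```text
stud [ 0.58995787 -0.01622234  0.1724948 ] 0.0043729185033402115
[0.65479824 0.02222727 0.14195978] [[-1.4, 0.1], [0.9, 0.5], [-0.4, 0.4], [0.2, 0.2], [-0.8, 0.6], [0.7, 0.0], [1.5, -1.2], [0.3, 0.2]]
[0.65485751 0.02276164 0.13853609] [[-1.5, 0.1], [0.8, 0.5], [-0.7, 0.4], [-0.1, 0.3], [-0.9, 0.5], [0.7, 0.0], [1.4, -1.2], [0.1, 0.1], [0.5, 0.6], [1.1, -0.1]]
stud [ 0.5899446  -0.01857999  0.1734285 ]
[0.53503297 0.17615251 0.004     ]
[ 0.58577627 -0.1617445   0.004     ]
[0.72908352 0.20522047 0.004     ]
```

```bash
cat >> h.py <<'E'
def cr(im,x0,y0,x1,y1,k,name=None,step=5,pts=()):
    a=np.clip(im[y0:y1,x0:x1],0,255).astype(np.uint8)
    a=cv2.resize(a,None,fx=k,fy=k,interpolation=cv2.INTER_CUBIC)
    for p in pts: cv2.circle(a,(int((p[0]+.5-x0)*k),int((p[1]+.5-y0)*k)),2,(0,0,255),-1)
    for x in range(x0,x1,step):
        X_=int((x-x0+.5)*k);cv2.putText(a,str(x),(X_,8),0,.3,(0,255,0),1); cv2.line(a,(X_,10),(X_,14),(0,255,0),1)
    for y in range(y0,y1,step):
        Y_=int((y-y0+.5)*k);cv2.putText(a,str(y),(5,Y_+3),0,.3,(0,255,0),1); cv2.line(a,(0,Y_),(4,Y_),(0,255,0),1)
    if name: cv2.imwrite(name,a)
    return a
E
python3 - <<'E'
from h import *
s=np.load("sideavg.npy");t=np.load("topavg.npy")
a=cr(t,245,120,270,145,18);b=cr(s,275,155,300,180,18)
cv2.imwrite("pics/stud.png",cv2.resize(np.hstack([a,b]),(800,400)))
E
```

```text
(no output)
```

View pics/stud.png

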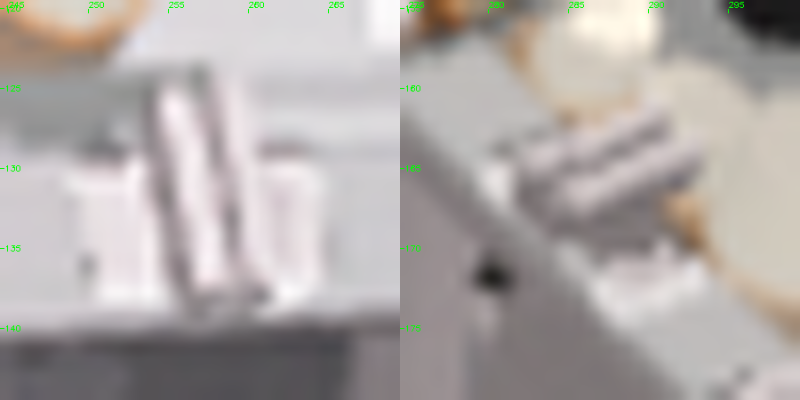

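```bash
python3 - <<'E'
from chute import *
tp=lambda x,y:(244.5+x/16,119.5+y/16); sd=lambda x,y:(274.5+(x-400)/16,154.5+y/16)
st,e=two(sd(612,157),tp(226,182)); print("stud",st,e)
a=onz("top",tp(210,75),.173);b=onz("top",tp(243,285),.173);print("slot top ang (x axis)",np.arctan2((a-b)[1],(a-b)[0]),np.linalg.norm(a-b),(a+b)/2)
a=onz("side",sd(687,135),.173);b=onz("side",sd(537,180),.173);print("side",np.arctan2((a-b)[1],(a-b)[0]),np.linalg.norm(a-b),(a+b)/2)
n=.0885
G=[(loc(.09,.055,n),"top",(231.4,82)),(loc(.09,-.055,n),"top",(266.1,82)),(loc(-.09,.055,n),"top",(239.2,140.4)),(loc(-.09,-.055,n),"top",(275.7,138.9)),
(loc(-.09,.055,n),"side",(272.7,158)),(loc(.09,.055,n),"side",(310.5,144)),(loc(.09,-.055,n),"side",(332.5,165.5)),(loc(-.09,-.055,n),"side",(293.5,180.5))]
S=[(loc(-.07,0,.1035),"top",tp(226,182)),(loc(-.07,0,.1035),"side",sd(612,157))]*3
def res(p,L):
    R=Rz(p[2]); return np.concatenate([proj(v,R@x+[p[0],p[1],0])[0]-uv for x,v,uv in L])
for L in (G,G+S):
    r=least_squares(res,[.6,.05,.1],args=(L,)); print(r.x,np.round(r.fun.reshape(-1,2),1).tolist())
p=r.x;R=Rz(p[2])
print("stud",R@loc(-.07,0,.1035)+[p[0],p[1],0])
# overlay of predicted landmarks
P=lambda *a:R@loc(*a)+[p[0],p[1],0]
L=[P(s*.07+0,0,0) for s in()]
pts=[P(x,u,.0885) for x in(-.09,.09) for u in(-.055,.055)]
pts+=[P(-.07+x,0,.1035) for x in(-.019,0,.019)]+[P(0,0,.078),P(0,0,.0),P(0,-.12,0)]
pts+=[P(x,u,.085) for x in(-.09,-.056,.056,.09) for u in(-.062,.055)]
H=[R@np.array([x,y,.21])+[p[0],p[1],0] for x in(-.045,.205) for y in(-.36,-.17)]
s=np.load("sideavg.npy");t=np.load("topavg.npy")
cr(t,215,20,375,150,5,"pics/ot.png",10,proj("top",pts+H)); cr(s,245,130,345,215,7,"pics/os.png",10,proj("side",pts+H))
E
```

```text
stud [ 0.59019224 -0.01806768  0.17321108] 0.0041138915210775714
slot top ang (x axis) 0.1349714026102435 0.039680676546125976 [ 0.59264443 -0.01907877  0.173     ]
side 0.030058094884208714 0.03703624381265378 [ 0.58798327 -0.01792904  0.173     ]
[0.65540987 0.02264304 0.13491733] [[-0.4, -0.2], [-0.1, 0.4], [0.5, 0.2], [-0.4, 0.2], [-0.8, 0.4], [0.9, 0.0], [0.6, -1.2], [0.1, 0.1]]
[0.65542101 0.02274545 0.13426723] [[-0.4, -0.2], [-0.1, 0.4], [0.5, 0.2], [-0.4, 0.2], [-0.8, 0.4], [0.9, 0.0], [0.5, -1.2], [0.1, 0.1], [-0.2, 0.6], [0.7, -0.2], [-0.2, 0.6], [0.7, -0.2], [-0.2, 0.6], [0.7, -0.2]]
stud [ 0.59033221 -0.0183187   0.1734285 ]
```

View pics/ot.png

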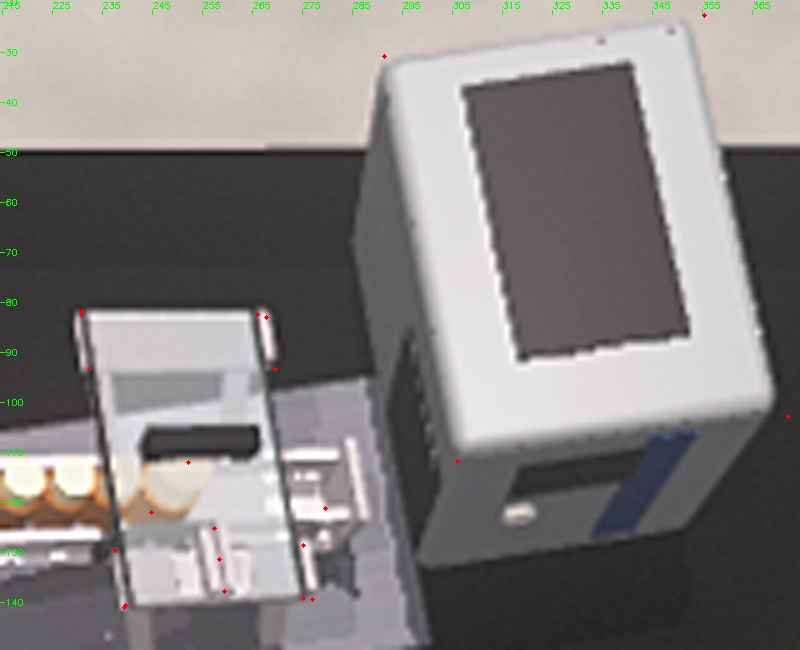

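View pics/os.png

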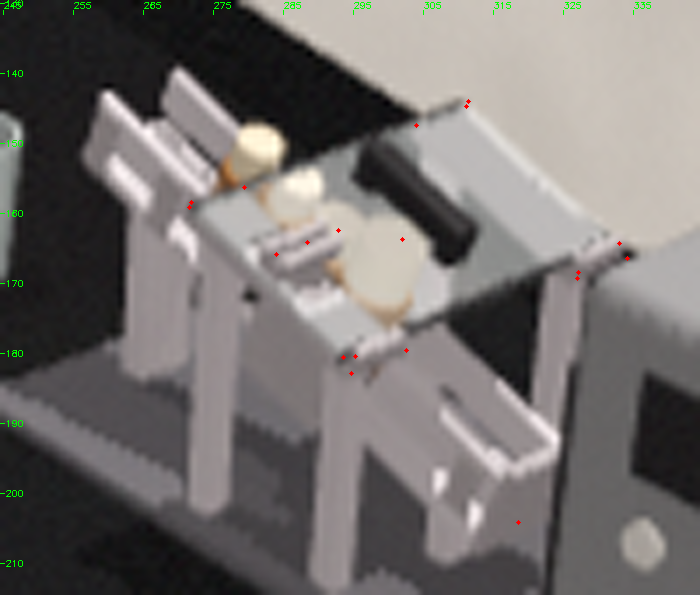

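```bash
python3 - <<'E'
from chute import *
s=np.load("sideavg.npy").mean(2);t=np.load("topavg.npy").mean(2)
print(np.round(t[123:140,252:265]).astype(int))
print(np.round(s[158:172,280:298]).astype(int))
E
```

```text
[[192 218 219 216 216 210 216 217 220 219 219 219 219]
 [178 177 172 177 178 157 198 216 214 210 208 209 209]
 [151 148 142 190 184 154 190 223 210 198 197 199 197]
 [152 149 140 232 225 177 182 228 219 206 205 205 206]
 [166 161 141 222 236 191 175 227 228 219 220 220 220]
 [177 172 143 197 234 212 160 224 227 205 197 197 210]
 [137 179 149 175 230 230 156 215 224 173 166 170 183]
 [189 239 174 161 228 231 172 195 230 219 231 234 220]
 [235 239 171 145 227 231 200 186 227 218 221 228 235]
 [229 234 183 134 219 234 200 172 225 221 207 223 228]
 [230 232 214 150 194 232 206 144 223 225 210 224 226]
 [228 230 229 160 176 230 228 153 222 226 213 226 229]
 [229 230 237 164 168 230 232 164 216 230 213 225 228]
 [228 228 236 163 142 230 234 186 200 230 222 226 234]
 [235 233 239 183 136 215 218 191 176 203 235 236 236]
 [243 238 243 204 149 152 154 164 149 147 232 240 215]
 [198 199 199 187 152 134 159 153 148 187 196 177 169]]
[[181 159 144 184 198 198 199 205 215 209 195 161 170 159 145 145 144 131]
 [189 182 164 181 197 199 199 200 198 196 203 199 202 198 186 166 147 144]
 [189 188 183 
[... 186 characters left out ...]
200 200 200 199 198 195]
 [189 174 174 160 173 177 202 204 187 166 141 162 203 206 201 199 194 199]
 [174 146 172 194 202 181 187 168 141 157 191 200 197 186 189 194 192 199]
 [207 203 163 176 167 141 154 157 192 200 189 176 154 152 190 191 192 197]
 [214 213 139 128 138 175 196 201 188 166 141 128 118 168 193 191 194 196]
 [173 197 126 121 143 166 188 166 141 119 115 127 160 178 186 193 195 197]
 [136 162 151 124 129 128 140 119 115 119 121 122 143 151 182 195 197 198]
 [127 132 148 151 123 118 119 121 122 122 126 122 116 128 181 196 197 198]
 [116 123 136 146 151 172 150 126 125 124 123 179 126 117 167 196 198 199]
 [ 78  96 124 136 146 180 180 152 180 180 181 195 182 200 167 188 199 200]]
```

```bash
python3 - <<'E'
from chute import *
r=np.arange(124,138);c=np.array([257,257.1,257.45,257.7,258,258.05,258.3,258.6,258.8,258.9,259,259.1,259.4,259.7])
k=np.polyfit(r,c,1);print(k)
f=lambda y:(np.polyval(k,y),y)
a=onz("top",f(125),.171);b=onz("top",f(137),.171);print(np.arctan2(*(a-b)[[1,0]]),(a+b)/2)
r=np.array([285,286,287,288,289,290,291.]);c=np.array([165.1,165,164.6,164.1,163.6,163.1,162.6])
k=np.polyfit(r,c,1);print(k);f=lambda x:(x,np.polyval(k,x))
a=onz("side",f(291),.172);b=onz("side",f(284),.172);print(np.arctan2(*(a-b)[[1,0]]),(a+b)/2)
st,e=two(f(287.75),(258.36,130.9)); print(st,e)
# stand, tray, bystanders
s=np.load("sideavg.npy");t=np.load("topavg.npy")
cr(t,335,170,390,220,14,"pics/stt.png");cr(s,275,225,335,300,8,"pics/sts.png")
E
```

```text
[2.00879121e-01 2.32149560e+02]
0.1758996740736094 [ 0.59257583 -0.01854721  0.171     ]
[ -0.43928571 290.52857143]
0.19569926429131704 [ 0.58884736 -0.01540616  0.172     ]
[ 0.59029786 -0.01742587  0.17347339] 0.003560223640361486
```

View pics/stt.png

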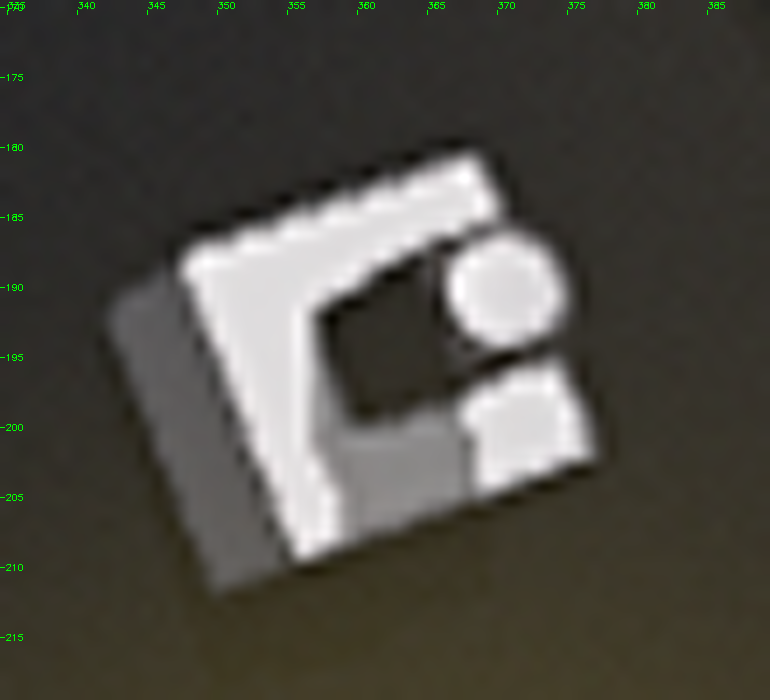

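View pics/sts.png

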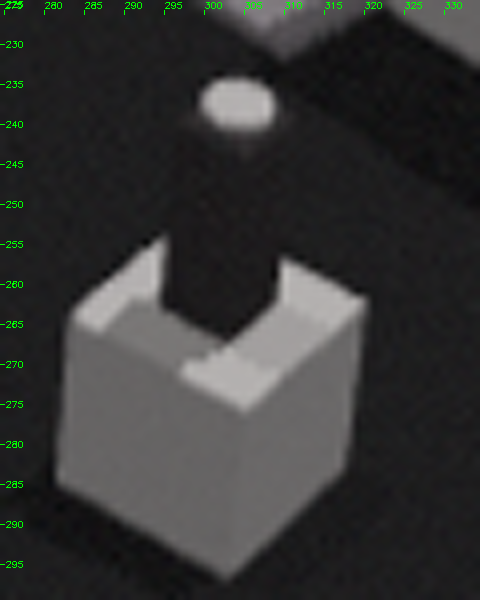

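```bash
python3 - <<'E'
from chute import *
T=lambda x,y:(334.5+x/14,169.5+y/14);S=lambda x,y:(274.5+x/8,224.5+y/8)
c=[onz("top",T(*p),.072) for p in[(181,265),(478,150),(597,458),(297,565)]]
print("top",np.round(c,4),np.mean(c,0)); 
for i in range(4):
    d=c[(i+1)%4]-c[i];print(np.linalg.norm(d),np.arctan2(d[1],d[0])%(np.pi/2))
d=[onz("side",S(*p),.072) for p in[(72,315),(243,412),(366,300)]]
print("side",np.round(d,4),(d[0]+d[2])/2,[np.arctan2(*(d[1]-d[0])[[1,0]])%(np.pi/2),np.arctan2(*(d[2]-d[1])[[1,0]])%(np.pi/2)])
print(two(S(238,104),T(507,290)),onz("top",T(507,290),.157),onz("side",S(238,104),.157))
# handle bottom edges in top view: black lower flats corner
E
```

```text
top [[ 0.4388 -0.2922  0.072 ]
 [ 0.4638 -0.3598  0.072 ]
 [ 0.3946 -0.3817  0.072 ]
 [ 0.3719 -0.3141  0.072 ]] [ 0.41726346 -0.33694118  0.072     ]
0.07205033291255013 0.35480585753252525
0.07262726819130422 0.30668944872589865
0.07130568915490407 0.32402404775025384
0.0704010031004889 0.31623445455567323
side [[ 0.3733 -0.3142  0.072 ]
 [ 0.3934 -0.3801  0.072 ]
 [ 0.4619 -0.3562  0.072 ]] [ 0.41759165 -0.33516911  0.072     ] [np.float64(0.2961806155011286), np.float64(0.3364380511734911)]
(array([ 0.41716086, -0.33633804,  0.15623723]), np.float64(0.0021949054631329574)) [ 0.41801808 -0.33667896  0.157     ] [ 0.41528409 -0.33696771  0.157     ]
```

```bash
cat >> h.py <<'E'
from scipy.spatial.transform import Rotation as Ro
def down(yaw): return Ro.from_euler("xyz",[np.pi,0,yaw])
def rel(p,R,p0=None,R0=None):
    s=observe()
    if p0 is None: p0=s["tcp_pos"];R0=Ro.from_euler("xyz",s["tool_rot"])
    return np.round((R0.inv()*R).as_rotvec(),3).tolist(),np.round(1000*R0.inv().apply(np.array(p)-p0),1).tolist()
E
python3 - <<'E'
from h import *
print(rel([.42,.1,.28],down(.75)),rel([.4172,-.3365,.25],down(.322)))
print(rel([.4172,-.3365,.25],down(.322),np.array([.42,.1,.28]),down(.75)))
E
```

```text
([-0.0, 0.0, 0.439], [-375.7, 352.5, -49.1]) ([-0.0, 0.0, 0.867], [-781.8, 512.5, -19.1])
([0.0, -0.0, 0.428], [-299.6, 317.5, 30.0])
```

{"fn": "arm_command", "kwargs": {"rows": [[[0, 0, 0.1], [-75, 70, -25], 0], [[0, 0, 0.15], [-110, 105, -49], 0], [[0, 0, 0.2], [-150, 140, -49], 0], [[0, 0, 0.25], [-190, 176, -49], 0], [[0, 0, 0.3], [-225, 210, -49], 0], [[0, 0, 0.35], [-260, 246, -49], 0], [[0, 0, 0.4], [-300, 280, -49], 0], [[0, 0, 0.43], [-340, 320, -49], 0], [[0, 0, 0.439], [-376, 352, -49], 0], [[0, 0, 0.439], [-376, 352, -49], 0]]}}

```text
t: 1.5
tcp_pos: [0.4124, 0.1172, 0.2801]
tool_rot: [3.141, -0.001, 0.75]
force: [1.9, 0.7, 0.4]
grip_width: 0.0913
```

```bash
python3 - <<'E'
from h import *
print(observe()["tcp_pos"],rel([.4172,-.3365,.19],down(.322)))
E
```

```text
[0.4123999  0.11722849 0.28012569] ([0.0, -0.001, 0.428], [-305.7, 335.3, 90.1])
```

{"fn": "arm_command", "kwargs": {"rows": [[[0, 0, 0.1], [-35, 38, 0], 0], [[0, 0, 0.2], [-70, 77, 0], 0], [[0, 0, 0.3], [-105, 115, 0], 0], [[0, 0, 0.428], [-140, 154, 0], 0], [[0, 0, 0.428], [-175, 192, 0], 0], [[0, 0, 0.428], [-210, 230, 0], 0], [[0, 0, 0.428], [-245, 269, 0], 0], [[0, 0, 0.428], [-280, 307, 0], 0], [[0, 0, 0.428], [-306, 335, 0], 0], [[0, 0, 0.428], [-306, 335, 0], 0]]}}

```text
t: 2.5
tcp_pos: [0.4165, -0.3415, 0.2798]
tool_rot: [3.14, -0.001, 0.318]
force: [0.4, 0.5, 0.2]
grip_width: 0.0909
```

```bash
python3 - <<'E'
from h import *
print(observe()["tcp_pos"],rel([.4172,-.3365,.112],down(.322)))
snap("1")
s=cv2.imread("pics/side1.png");t=cv2.imread("pics/top1.png")
a=cr(t,315,150,415,230,4);b=cr(s,250,170,350,300,4);m=np.zeros((520,800,3),np.uint8);m[:320,:400]=a;m[:,400:]=b;cv2.imwrite("pics/m1.png",m)
E
```

```text
[ 0.41646909 -0.34154849  0.2798477 ] ([0.002, -0.001, -0.004], [2.2, -4.9, 167.8])
```

View pics/m1.png

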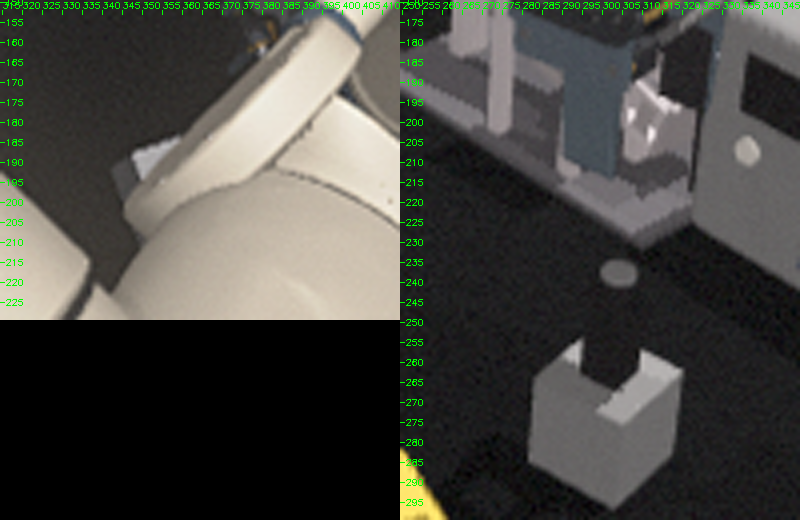

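The arm hides the stand from above; the side view shows the fingers (blue, ~(298,200)) above the handle end cap (304,237). Descending.

{"fn": "arm_command", "kwargs": {"rows": [[[0, 0, 0], [2, -5, 25], 0], [[0, 0, 0], [2, -5, 50], 0], [[0, 0, 0], [2, -5, 75], 0], [[0, 0, 0], [2, -5, 100], 0], [[0, 0, 0], [2, -5, 120], 0], [[0, 0, 0], [2, -5, 135], 0], [[0, 0, 0], [2, -5, 150], 0], [[0, 0, 0], [2, -5, 160], 0], [[0, 0, 0], [2, -5, 167], 0], [[0, 0, 0], [2, -5, 167], 0]]}}

```text
t: 3.6
tcp_pos: [0.4167, -0.3314, 0.1123]
tool_rot: [-3.14, -0.0, 0.32]
force: [0.8, 0.4, 0.7]
grip_width: 0.0913
```

{"fn": "arm_command", "kwargs": {"rows": [[[0, 0, 0], [0, 0, 0], 0.75], [[0, 0, 0], [0, 0, 0], 0.75], [[0, 0, 0], [0, 0, 0], 0.75], [[0, 0, 0], [0, 0, 0], 0.75], [[0, 0, 0], [0, 0, 0], 0.75], [[0, 0, 0], [0, 0, 0], 0.75], [[0, 0, 0], [0, 0, 0], 0.75], [[0, 0, 0], [0, 0, 0], 0.75], [[0, 0, 0], [0, 0, 0], 0.75], [[0, 0, 0], [0, 0, 0], 0.75]], "newtons": 50}}

```text
t: 4.6
tcp_pos: [0.4167, -0.3314, 0.1123]
tool_rot: [-3.14, -0.0, 0.32]
force: [-0.3, -0.8, 0.6]
grip_width: 0.0297
```

{"fn": "arm_command", "kwargs": {"rows": [[[0, 0, 0], [0, 0, 0], 0.5], [[0, 0, 0], [0, 0, 0], 0.5], [[0, 0, 0], [1, 3, 0], 0.5], [[0, 0, 0], [1, 5, 0], 0.5], [[0, 0, 0], [1, 5, 0], 0.5], [[0, 0, 0], [1, 5, 0], 0.75], [[0, 0, 0], [1, 5, 0], 0.75], [[0, 0, 0], [1, 5, 0], 0.75], [[0, 0, 0], [1, 5, 0], 0.75], [[0, 0, 0], [1, 5, 0], 0.75]], "newtons": 55}}

```text
t: 5.6
tcp_pos: [0.4192, -0.3358, 0.1123]
tool_rot: [-3.14, -0.0, 0.32]
force: [-1.2, -0.0, -0.5]
grip_width: 0.0298
```

{"fn": "arm_command", "kwargs": {"rows": [[[0, 0, 0], [0, 0, -10], 0.75], [[0, 0, 0], [0, 0, -25], 0.75], [[0, 0, 0], [0, 0, -45], 0.75], [[0, 0, 0], [0, 0, -65], 0.75], [[0, 0, 0], [0, 0, -90], 0.75], [[0, 0, 0], [0, 0, -115], 0.75], [[0, 0, 0], [0, 0, -140], 0.75], [[0, 0, 0], [0, 0, -150], 0.75], [[0, 0, 0], [0, 0, -150], 0.75], [[0, 0, 0], [0, 0, -150], 0.75]]}}

```text
t: 6.6
tcp_pos: [0.4189, -0.3357, 0.2615]
tool_rot: [-3.14, 0.0, 0.32]
force: [-0.4, -0.3, -1.8]
grip_width: 0.0298
```

```bash
python3 - <<'E'
from h import *
print(observe()["tcp_pos"])
snap("2")
s=cv2.imread("pics/side2.png");t=cv2.imread("pics/top2.png")
a=cr(t,315,150,415,230,4);b=cr(s,260,160,360,290,4);m=np.zeros((520,800,3),np.uint8);m[:320,:400]=a;m[:,400:]=b;cv2.imwrite("pics/m2.png",m)
E
```

```text
[ 0.41891136 -0.33565041  0.26153665]
```

View pics/m2.png

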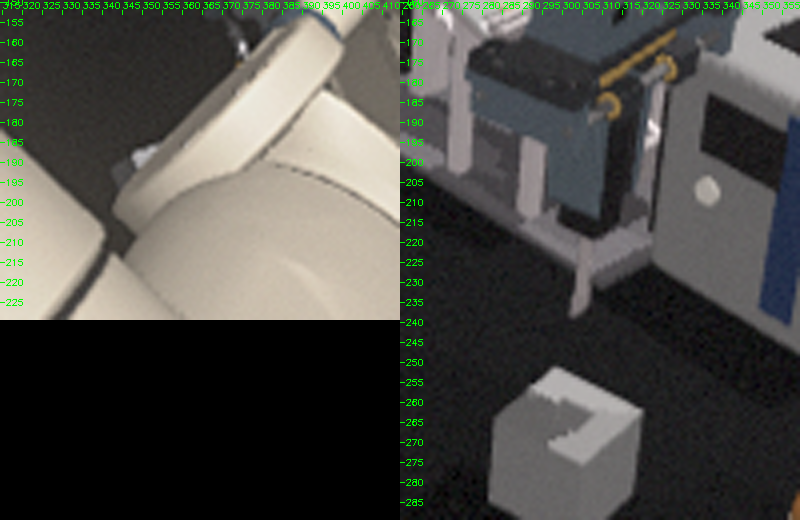

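```bash
python3 - <<'E'
from h import *
s=cv2.imread("pics/side2.png")
cr(s,285,195,325,245,12,"pics/m2b.png")
E
```

View pics/m2b.png

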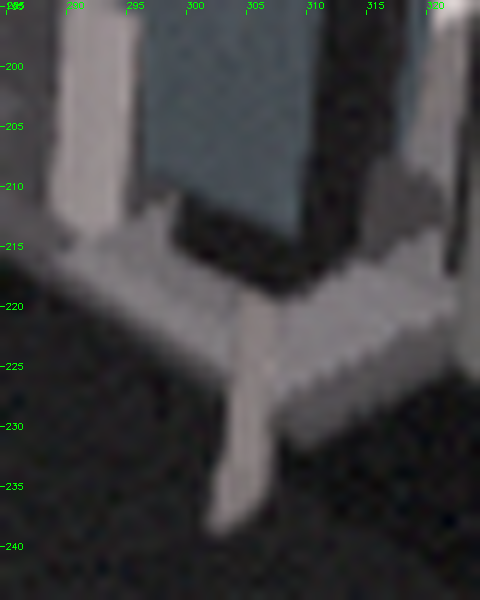

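```bash
cat >> chute.py <<'E'
p=np.array([.6554,.0227,.1343]);Rc=Rz(p[2])
Nw=Rc@N;Uw=Rc@U;Xw=Rc@X
def W(x,u,n): return Rc@loc(x,u,n)+[p[0],p[1],0]
def tool(ang): # tool z along -N, tool x at angle ang from chute x about N
    return Ro.from_matrix(Rc)*Ro.from_euler("x",.3142)*Ro.from_euler("z",ang)*Ro.from_euler("x",np.pi)
STUD=np.array([.5903,-.0178,.1735])
E
python3 - <<'E'
from chute import *
s=observe();R0=Ro.from_euler("xyz",s["tool_rot"])
tip=s["tcp_pos"]+R0.apply([0,0,.1053]);print("tip",tip,proj("side",[tip]),"obs 304.3 237.2")
t=STUD+Nw*(.1053+.03);print(t,rel(t,tool(.045)))
E
```

```text
tip [ 0.41857007 -0.33522979  0.15577492] [[304.83927375 237.14345822]] obs 304.3 237.2
[ 0.59589791 -0.05923123  0.3021703 ] ([0.309, 0.037, 0.139], [255.1, -206.6, -40.6])
```

{"fn": "arm_command", "kwargs": {"rows": [[[0.03, 0, 0.01], [27, -21, -20], 0.75], [[0.06, 0, 0.03], [54, -42, -41], 0.75], [[0.1, 0.01, 0.05], [83, -65, -41], 0.75], [[0.14, 0.01, 0.07], [112, -90, -41], 0.75], [[0.18, 0.02, 0.09], [142, -115, -41], 0.75], [[0.22, 0.03, 0.11], [172, -140, -41], 0.75], [[0.26, 0.03, 0.13], [205, -165, -41], 0.75], [[0.3, 0.037, 0.139], [235, -190, -41], 0.75], [[0.309, 0.037, 0.139], [255, -207, -41], 0.75], [[0.309, 0.037, 0.139], [255, -207, -41], 0.75]]}}

```text
t: 7.7
tcp_pos: [0.5965, -0.0564, 0.3009]
tool_rot: [-2.826, -0.012, 0.18]
force: [-0.6, -0.2, -1.7]
grip_width: 0.0297
```

{"fn": "arm_command", "kwargs": {"rows": [[[0, 0, 0], [0, 0, 0], 0.75], [[0, 0, 0], [0, 0, 0], 0.75], [[0, 0, 0], [0, 0, 0], 0.75], [[0, 0, 0], [0, 0, 0], 0.75], [[0, 0, 0], [0, 0, 0], 0.75], [[0, 0, 0], [0, 0, 0], 0.75], [[0, 0, 0], [0, 0, 0], 0.75], [[0, 0, 0], [0, 0, 0], 0.75], [[0, 0, 0], [0, 0, 0], 0.75], [[0, 0, 0], [0, 0, 0], 0.75]]}}

```text
t: 8.7
tcp_pos: [0.5965, -0.0564, 0.3009]
tool_rot: [-2.826, -0.012, 0.18]
force: [-0.2, 0.2, -1.2]
grip_width: 0.0298
```

```bash
python3 - <<'E'
from chute import *
s=observe();R0=Ro.from_euler("xyz",s["tool_rot"])
tip=s["tcp_pos"]+R0.apply([0,0,.1053]);print(s["tcp_pos"],s["q"],"tip",tip,proj("side",[tip]),proj("top",[tip]),s["force"])
t=STUD+Nw*(.1053+.03);print(t,rel(t,tool(.045)))
snap("3")
s=cv2.imread("pics/side3.png");t=cv2.imread("pics/top3.png")
a=cr(t,215,75,315,175,4);b=cr(s,250,95,350,215,4);m=np.zeros((480,800,3),np.uint8);m[:400,:400]=a;m[:,400:]=b;cv2.imwrite("pics/m3.png",m)
E
```

```text
[ 0.59651464 -0.05639375  0.30094114] [-0.34981098  0.46049739  1.25260995  0.27721817  1.58134124 -0.55008912] tip [ 0.59186434 -0.0240225   0.20084835] [[290.47159254 156.98718264]] [[260.52936444 127.7069831 ]] [-0.23027394  0.16196758 -1.21861483]
[ 0.59589791 -0.05923123  0.3021703 ] ([-0.002, 0.003, 0.002], [-1.1, 2.2, -2.0])
```

View pics/m3.png

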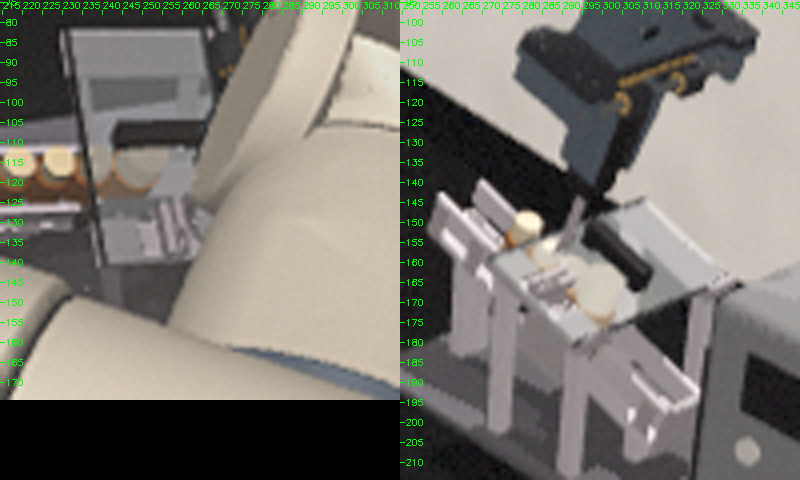

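```bash
python3 - <<'E'
from chute import *
s=cv2.imread("pics/side3.png")
tip=np.array([ 0.59186434,-0.0240225,0.20084835])
cr(s,275,138,310,178,14,"pics/m3b.png",5,proj("side",[tip,tip+Xw*.009,tip-Xw*.009,STUD,STUD+Xw*.019,STUD-Xw*.019]))
E
```

```text
(no output)
```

View pics/m3b.png

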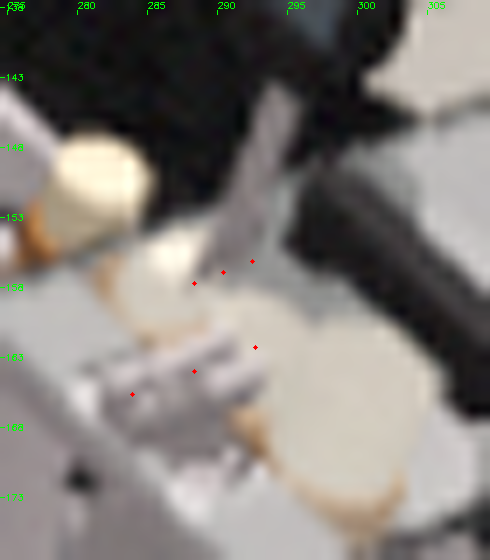

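{"fn": "arm_command", "kwargs": {"rows": [[[0, 0, 0], [-1, 1, 4], 0.75], [[0, 0, 0], [-1, 1, 8], 0.75], [[0, 0, 0], [-1, 1, 12], 0.75], [[0, 0, 0], [-1, 1, 16], 0.75], [[0, 0, 0], [-1, 1, 19], 0.75], [[0, 0, 0], [-1, 1, 21], 0.75], [[0, 0, 0], [-1, 1, 23], 0.75], [[0, 0, 0], [-1, 1, 24], 0.75], [[0, 0, 0], [-1, 1, 24], 0.75], [[0, 0, 0], [-1, 1, 24], 0.75]]}}

```text
t: 9.8
tcp_pos: [0.5947, -0.0501, 0.2778]
tool_rot: [-2.826, -0.012, 0.18]
force: [-0.7, -0.2, -0.8]
grip_width: 0.03
```

```bash
python3 - <<'E'
from chute import *
s=observe();R0=Ro.from_euler("xyz",s["tool_rot"])
tip=s["tcp_pos"]+R0.apply([0,0,.1053]);print(s["tcp_pos"],"tip",tip,s["force"])
print(rel(STUD+Nw*.1053,tool(.045)))
im=np.mean([capture("side").astype(float) for _ in range(3)],0)[:,:,::-1];np.save("s4.npy",im)
cr(im,275,140,310,178,14,"pics/m4.png",5,proj("side",[tip,tip+Xw*.009,tip-Xw*.009]))
E
```

```text
[ 0.59467425 -0.05013973  0.2778484 ] tip [ 0.59003064 -0.01776632  0.177756  ] [-0.66952494 -0.24288302 -0.76661685]
([-0.002, 0.002, 0.002], [-0.1, 1.2, 4.0])
```

View pics/m4.png

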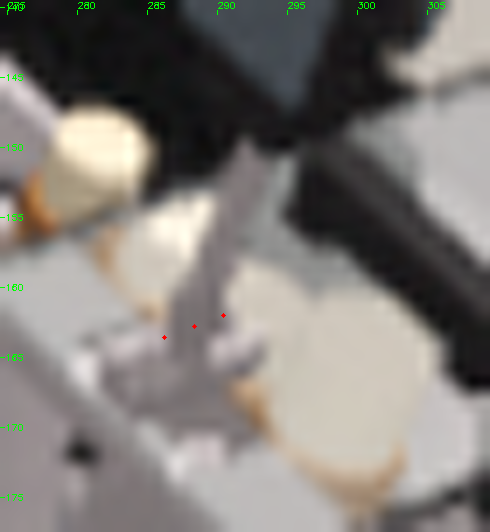

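```bash
python3 - <<'E'
from chute import *
s=np.load("s4.npy");o=np.load("sideavg.npy")
print(np.round(s.mean(2)[158:172,280:298]).astype(int))
a=cr(s,278,150,300,176,18);b=cr(o,278,150,300,176,18);cv2.imwrite("pics/m4b.png",np.hstack([a,b]))
E
```

```text
[[180 157 144 183 197 197 199 204 207 131 123 137 163 158 145 144 145 131]
 [187 181 163 181 196 198 198 199 163 127 122 141 199 198 185 165 146 144]
 [188 187 182 178 192 198 198 169 137 124 118 177 202 202 198 191 168 147]
 [188 188 187 185 183 187 189 133 120 118 116 190 198 198 198 199 192 176]
 [189 189 187 188 171 148 167 121 115 114 115 163 198 198 199 198 197 194]
 [187 174 173 160 173 178 168 118 115 115 115 160 202 206 200 198 193 198]
 [174 145 172 193 202 179 170 119 115 117 177 187 196 171 187 193 191 199]
 [205 202 162 176 167 142 144 119 121 123 172 164 153 139 189 190 192 197]
 [213 212 137 128 138 134 140 138 122 119 134 125 116 167 194 191 194 196]
 [173 196 126 121 143 132 137 129 118 115 116 126 159 176 185 193 195 197]
 [134 159 151 122 129 119 123 116 114 118 120 121 142 152 182 193 196 197]
 [125 132 146 151 123 118 118 120 121 123 125 121 117 128 182 195 198 198]
 [114 122 135 146 151 172 149 125 124 124 123 125 122 116 164 195 198 198]
 [ 77  94 122 136 145 178 180 151 178 179 179 128 124 146 163 188 197 200]]
```

View pics/m4b.png

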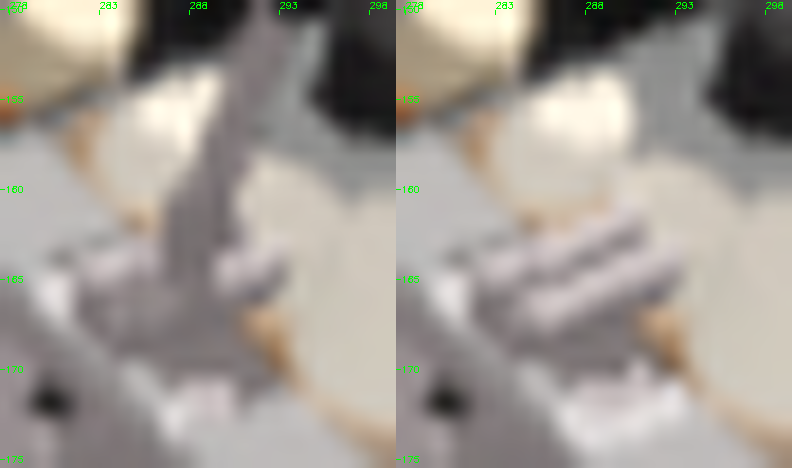

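```bash
python3 - <<'E'
from chute import *
s=cv2.imread("pics/side3.png").astype(float);o=np.load("sideavg.npy")
d=np.abs(s-o).mean(2)
print(np.round(s.mean(2)[148:170,282:298]).astype(int))
print(np.round(d[148:170,282:298]).astype(int))
E
```

```text
[[219 185  94  27  24  20  19  18  23  25  84 124 126  75  21  23]
 [238 232 219  71  23  22  23  28  19  37 116 126 125  50  31  64]
 [240 238 239 150  41  29  19  20  23  65 124 127 110  89  81  61]
 [242 241 240 138  40  31  31  15  32  89 128 126 124 131  76  42]
 [208 207 198  88  29  38  43  43  76 115 123 138 138 143  53  36]
 [162 157 161  62  48  87 104 126 139 126 125 126 139 127  44  27]
 [128 122 132  92 129 184 186 184 140 125 124 113 143  89  31  28]
 [106 132 157 183 227 235 235 182 127 118 121 130 144  66  28  28]
 [146 157 191 212 245 246 234 146 116 117 128 142 148 129  60  25]
 [146 179 199 206 221 228 195 125 147 138 142 147 146 147 130  83]
 [147 185 197 200 201 206 178 183 175 160 173 160 148 146 145 132]
 [165 182 198 200 200 201 195 199 205 202 205 199 187 167 147 146]
 [185 180 193 201 201 200 199 192 209 212 204 205 200 192 169 147]
 [189 187 186 189 192 191 190 191 212 208 200 202 201 200 194 179]
 [190 190 175 151 183 190 204 206 190 175 201 201 201 200 198 198]
 [175 162 174 177 203 207 190 167 144 164 204 208 202 200 196 200]
 [172 196 204 183 187 168 14
[... 1149 characters left out ...]
   2   3   1   1   2   1   2]
 [  2   1   1   2   1   1   2   2   2   1   1   2   2   0   2   1]
 [  1   2   1   2   2   2   1   3   4   1   1   2   2   1   1   2]
 [  0   2   2   1   2   4   1   1   2   2   1   1   1   2   1   3]
 [  1   2   1   0   1   3   2   1   3   2   1   2   1   1   3   1]
 [  0   1   2   2   0   0   1   2   1   2   1   1   1   2   3   1]
 [  1   2   1   1   2   2  51  44   1   2   1   1   1   2   3   2]
 [  1   4   1   2  44  46  48  38   1   0   1   3   1   3   1   1]
 [  4   3   3   7  48  35  17   1   1   2   3   1   1   0   2   1]
 [  2   2   1   6  16   3   3   0   4   1   3   1   1   0   1   1]
 [  1   1   1   0   1   1   3   2   3   1   0   1   2   0   2   3]]
```

```bash
python3 - <<'E'
from chute import *
s=np.load("s4.npy");o=np.load("sideavg.npy")
print(np.round((s-o).mean(2)[156:174,282:298]).astype(int))
s=np.load("s4.npy")
for r in range(161,168): print(r,[tuple(np.round(s[r,c]).astype(int)) for c in range(286,292)])
E
```

```text
[[  -1   -2   -1   -2   -1   -1   -1  -53 -116  -48  -13   -2    1   -2
    -2    4]
 [  -1   -2    0   -1    0    0   -1  -86 -104  -39  -24   -3   -1   -1
     0    0]
 [   0   -1   -1   -1   -1   -1   -8  -78  -72  -23   -7   -1    0    0
     0    0]
 [  -1    0   -1    0   -1   -1  -36  -69  -81  -58   -3    0   -2   -1
    -1    0]
 [  -1   -1   -1   -1   -2  -30  -60  -66  -89  -34   -1   -1    0    0
     0    1]
 [  -1   -1   -2    1   -1  -56  -68  -70  -92  -17   -2   -1   -2    0
    -1   -1]
 [  -2    1   -2   -2  -15  -65  -88  -91  -74  -10   -1   -2   -1    0
    -1   -1]
 [  -1    0    0    0  -34  -86  -72  -51  -26   -2    0    0   -1    0
     0   -1]
 [   0   -1    0   -1  -17  -49  -26  -39  -14  -13   -1  -16   -2   -1
    -1    0]
 [  -1    0    0    1  -10  -37  -71  -77  -16  -12   -1  -12   -1   -1
    -1    1]
 [  -2    0    0  -41  -56  -63  -66  -48   -8   -3   -2   -2    1    0
     0    0]
 [   0    1   -1  -34  -50  -38  -23   -3    0   -1   -1   -2   -1   -1
     0    0]
 [   0   -2    0   -8  -17   -2   -1   -1   -1   -1   -1    0   -1   -2
    -2  
[... 1739 characters left out ...]
, np.int64(120), np.int64(128)), (np.int64(169), np.int64(169), np.int64(179)), (np.int64(162), np.int64(161), np.int64(170))]
166 [(np.int64(137), np.int64(137), np.int64(145)), (np.int64(136), np.int64(135), np.int64(144)), (np.int64(120), np.int64(120), np.int64(127)), (np.int64(117), np.int64(115), np.int64(124)), (np.int64(131), np.int64(131), np.int64(139)), (np.int64(123), np.int64(122), np.int64(129))]
167 [(np.int64(135), np.int64(135), np.int64(143)), (np.int64(127), np.int64(125), np.int64(134)), (np.int64(116), np.int64(115), np.int64(123)), (np.int64(114), np.int64(112), np.int64(120)), (np.int64(114), np.int64(113), np.int64(121)), (np.int64(112), np.int64(124), np.int64(143))]
```

{"fn": "arm_command", "kwargs": {"rows": [[[0, 0, 0], [0, 1, 0], 0.75], [[0, 0, 0], [0, 1, 1], 0.75], [[0, 0, 0], [0, 1, 2], 0.75], [[0, 0, 0], [0, 1, 3], 0.75], [[0, 0, 0], [0, 1, 4], 0.75], [[0, 0, 0], [0, 1, 5], 0.75], [[0, 0, 0], [0, 1, 6], 0.75], [[0, 0, 0], [0, 1, 7], 0.75], [[0, 0, 0], [0, 1, 7], 0.75], [[0, 0, 0], [0, 1, 7], 0.75]], "newtons": 60}}

```text
t: 10.95
tcp_pos: [0.5946, -0.0489, 0.271]
tool_rot: [-2.826, -0.012, 0.18]
force: [0.2, -0.0, -1.3]
grip_width: 0.0295
```

```bash
python3 - <<'E'
from chute import *
s=observe();R0=Ro.from_euler("xyz",s["tool_rot"])
print(s["tcp_pos"],R0.inv().apply(s["force"]),s["ft_torque"],rel(STUD+Nw*.1053,tool(.045)))
E
```

```text
[ 0.59455143 -0.04891906  0.27097485] [0.17013034 0.48378904 1.23903698] [-0.32252289 -0.01129631  0.02142388] ([-0.002, 0.002, 0.002], [-0.1, 0.2, -2.9])
```

{"fn": "arm_command", "kwargs": {"rows": [[[0, 0, 0], [0, 0, 1], 0.75], [[0, 0, 0], [0, 0, 1.5], 0.75], [[0, 0, 0], [0, 0, 2], 0.75], [[0, 0, 0], [0, 0, 2.5], 0.75], [[0, 0, 0], [0, 0, 3], 0.75], [[0, 0, 0], [0, 0, 3.5], 0.75], [[0, 0, 0], [0, 0, 4], 0.75], [[0, 0, 0], [0, 0, 4], 0.75], [[0, 0, 0], [0, 0, 4], 0.75], [[0, 0, 0], [0, 0, 4], 0.75]]}}

```text
t: 11.95
tcp_pos: [0.5944, -0.0477, 0.2672]
tool_rot: [-2.826, -0.012, 0.18]
force: [-1.5, 0.4, -1.8]
grip_width: 0.0299
```

```bash
python3 - <<'E'
from chute import *
s=observe();R0=Ro.from_euler("xyz",s["tool_rot"])
print(s["tcp_pos"],R0.inv().apply(s["force"]),s["ft_torque"],rel(STUD+Nw*.1053,tool(.045)))
im=capture("side")[:,:,::-1]
cr(im,270,135,310,178,12,"pics/m5.png",5)
E
```

```text
[ 0.59437759 -0.04772703  0.26715713] [-1.3881919  -0.02837721  1.88176663] [-0.38413411  0.0463969   0.00450386] ([-0.002, 0.002, 0.002], [-0.1, 0.2, -6.9])
```

View pics/m5.png

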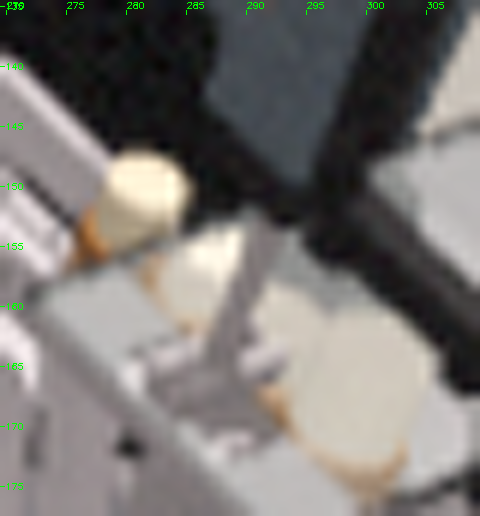

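{"fn": "arm_command", "kwargs": {"rows": [[[0, 0, -0.13], [0, 0, 0], 0.75], [[0, 0, -0.26], [0, 0, 0], 0.75], [[0, 0, -0.39], [0, 0, 0], 0.75], [[0, 0, -0.52], [0, 0, 0], 0.75], [[0, 0, -0.65], [0, 0, 0], 0.75], [[0, 0, -0.78], [0, 0, 0], 0.75], [[0, 0, -0.91], [0, 0, 0], 0.75], [[0, 0, -1.04], [0, 0, 0], 0.75], [[0, 0, -1.17], [0, 0, 0], 0.75], [[0, 0, -1.3], [0, 0, 0], 0.75]]}}

```text
t: 13.0
tcp_pos: [0.5949, -0.0478, 0.2672]
tool_rot: [-3.07, -0.307, 1.476]
force: [4.4, 0.4, -3.4]
grip_width: 0.0301
```

```bash
python3 - <<'E'
from chute import *
s=observe();R0=Ro.from_euler("xyz",s["tool_rot"])
print(s["tcp_pos"],R0.inv().apply(s["force"]),R0.inv().apply(s["ft_torque"]),s["q"])
for a in (1.6,1.7,1.75): print(rel(STUD+Nw*(.1053-.0068),tool(a)))
E
```

```text
[ 0.59493842 -0.04780473  0.26720349] [-0.21795122  4.57702518  3.16173742] [-1.02923716 -0.21846532  0.12175698] [-0.33789915  0.48038494  1.31210902  0.27997463  1.5003733  -1.86609213]
([-0.001, -0.001, -0.247], [-0.2, -0.5, 0.0])
([-0.001, -0.001, -0.347], [-0.2, -0.5, 0.0])
([-0.001, -0.001, -0.397], [-0.2, -0.5, 0.0])
```

{"fn": "arm_command", "kwargs": {"rows": [[[0, 0, -0.08], [0, 0, 0], 0.75], [[0, 0, -0.16], [0, 0, 0], 0.75], [[0, 0, -0.22], [0, 0, 0], 0.75], [[0, 0, -0.27], [0, 0, 0], 0.75], [[0, 0, -0.3], [0, 0, 0], 0.75], [[0, 0, -0.33], [0, 0, 0], 0.75], [[0, 0, -0.36], [0, 0, 0], 0.75], [[0, 0, -0.36], [0, 0, 0], 0.75], [[0, 0, -0.36], [0, 0, 0], 0.75], [[0, 0, -0.36], [0, 0, 0], 0.75]]}}

```text
t: 14.0
tcp_pos: [0.5951, -0.0478, 0.2672]
tool_rot: [3.097, -0.312, 1.854]
force: [4.6, 1.3, -3.5]
grip_width: 0.0297
```

```bash
python3 - <<'E'
from chute import *
s=observe();R0=Ro.from_euler("xyz",s["tool_rot"])
print(s["tcp_pos"],R0.inv().apply(s["force"]),R0.inv().apply(s["ft_torque"]),s["q"],s["grip_width"])
snap("6")
a=cv2.imread("pics/side6.png");b=cv2.imread("pics/top6.png")
m=np.zeros((520,800,3),np.uint8);m[:516,:400]=cr(a,270,135,310,178,12)[:,:400];m[:400,400:]=cr(b,230,110,270,150,10);cv2.imwrite("pics/m6.png",m)
E
```

```text
[ 0.59509578 -0.0477712   0.26723392] [-1.12835606  4.5963088   3.48145435] [-1.01479477 -0.14221401  0.05401205] [-0.33785633  0.48042892  1.3119504   0.28016175  1.50020043 -2.22557899] 0.029679703012389057
```

View pics/m6.png

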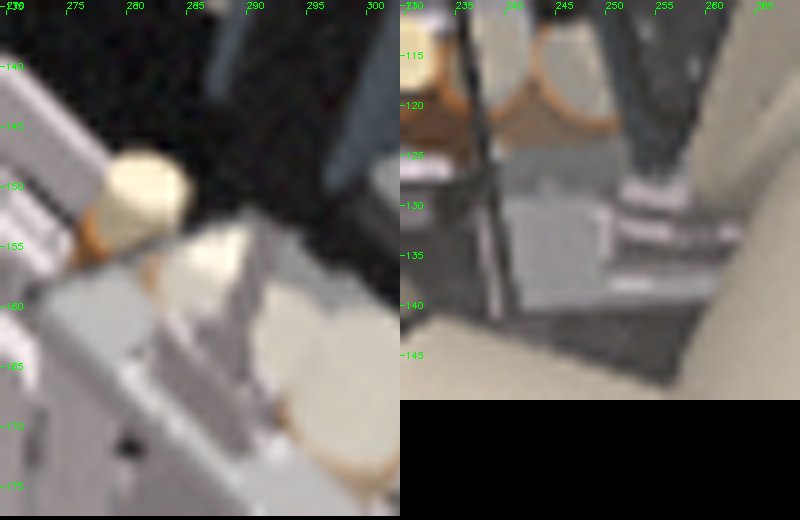

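{"fn": "arm_command", "kwargs": {"rows": [[[0, 0, 0.08], [0, 0, 0], 0.75], [[0, 0, 0.08], [0, 0, -3], 0.75], [[0, 0, 0.08], [0, 0, -6], 0.75], [[0, 0, 0.08], [0, 0, -10], 0.75], [[0, 0, 0.08], [0, 0, -20], 0.75], [[0, 0, 0.08], [0, 0, -35], 0.75], [[0, 0, 0.08], [0, 0, -50], 0.75], [[0, 0, 0.08], [0, 0, -65], 0.75], [[0, 0, 0.08], [0, 0, -75], 0.75], [[0, 0, 0.08], [0, 0, -75], 0.75]]}}

```text
t: 15.1
tcp_pos: [0.5988, -0.0714, 0.34]
tool_rot: [3.12, -0.313, 1.77]
force: [-0.0, -0.0, -0.5]
grip_width: 0.0296
```

```bash
python3 - <<'E'
from chute import *
s=observe();print(s["tcp_pos"],s["force"],s["q"])
snap("7")
a=cv2.imread("pics/side7.png");b=cv2.imread("pics/top7.png")
m=np.zeros((560,800,3),np.uint8);m[:560,:400]=cr(a,260,110,310,180,8);m[:400,400:]=cr(b,230,110,270,150,10);cv2.imwrite("pics/m7.png",m)
print(rel([.4172,-.3365,.285],down(1.893)))
E
```

```text
[ 0.59875703 -0.07141257  0.34003914] [-0.0494505  -0.03397122 -0.5162819 ] [-0.37104262  0.44262914  1.17723558  0.27585193  1.67271512 -2.1307588 ]
([0.038, -0.313, -0.125], [-230.1, -229.5, -23.2])
```

View pics/m7.png

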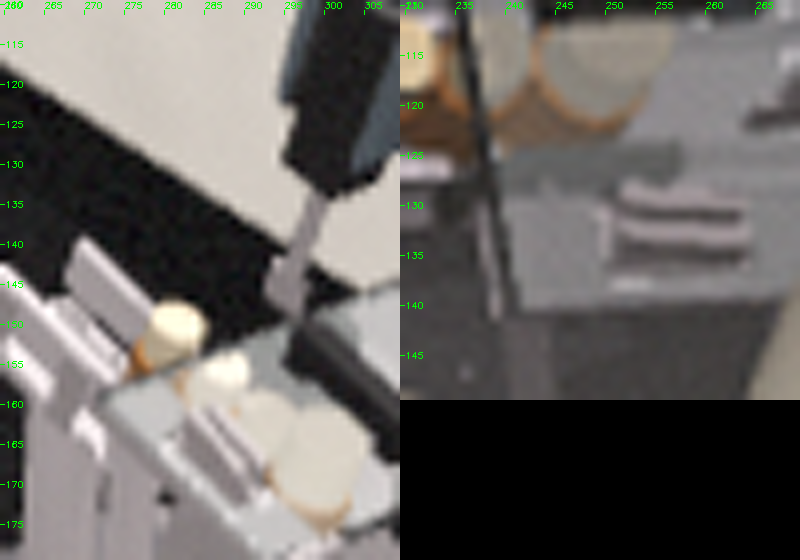

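```bash
python3 - <<'E'
from chute import *
b=cv2.imread("pics/top7.png").astype(float).mean(2)
print(np.round(b[126:138,248:268]).astype(int))
for a in(1.3,1.4,1.5,1.5708):
    d=np.cos(a)*Xw+np.sin(a)*Uw
    q=proj("top",[STUD+.019*d,STUD-.019*d]);print(a,np.round(q,1).tolist(),(q[1]-q[0])[1]/(q[1]-q[0])[0])
E
```

```text
[[ 98 100 100  96  95  94  95  97  94  92 113 129 128 131 132 131 129 130
  131 130]
 [ 96  95  95  97 101 107  97  89  93 100 127 137 139 138 141 139 140 141
  141 139]
 [ 96  99  91  90 131 146 125 111 107 135 145 145 143 133 137 132 138 137
  138 134]
 [114 106  87  87 138 153 153 151 147 155 153 156 153 139 133 130 133 127
  129 127]
 [135 132 124  98  97 112 115 127 135 133 135 132 133 139 139 141 144 134
  132 135]
 [131 149 160 123 107  95  82  76  78  77  75  79  71  78  80  82 122 128
  131 131]
 [130 127 151 130 144 146 135 134 132 132 133 132 120 117 114 118 144 134
  129 131]
 [130 129 152 118 111 137 144 145 149 149 148 148 153 155 156 154 154 133
  130 131]
 [131 132 147 107  85  82  80  94  96  97  97  96 112 119 117 115 117 120
  132 131]
 [133 129 141 106  84  82  79  78  80  78  75  71  70  67  69  66  92 113
  129 132]
 [130 133 114 100  94  97  97 101  99 104  97  96  92  89  97  95 129 122
  130 132]
 [127 132 123 125 132 129 128 116 112 117 118 120 124 121 127 129 126 125
  128 128]]
1.3 [[251.9, 130.0], [264.4, 132.9]] 0.23870612714230968
1.4 [[251.9, 130.6], [264.5, 132.3]] 0.1388831707643133
1.5 [[251.9, 131.2], [264.4, 131.7]] 0.03933757742261281
1.5708 [[252.0, 131.7], [264.4, 131.3]] -0.03207009464492381
```

```bash
python3 - <<'E'
from chute import *
print(rel([.418,-.336,.25],down(1.893)))
s=observe();R0=Ro.from_euler("xyz",s["tool_rot"])
print(proj("side",[s["tcp_pos"]+R0.apply([x,0,.1053]) for x in(-.009,0,.009)]))
E
```

```text
([0.038, -0.313, -0.125], [-240.7, -229.3, 10.2])
[[296.47393316 149.64272905]
 [294.47845344 147.87815945]
 [292.49363443 146.12301694]]
```

{"fn": "arm_command", "kwargs": {"rows": [[[0.003, -0.03, -0.01], [-23, -23, -2], 0.75], [[0.006, -0.06, -0.03], [-46, -46, -5], 0.75], [[0.01, -0.09, -0.04], [-69, -69, -7], 0.75], [[0.015, -0.13, -0.06], [-92, -92, -9], 0.75], [[0.02, -0.17, -0.08], [-115, -115, -12], 0.75], [[0.025, -0.21, -0.1], [-140, -140, -15], 0.75], [[0.03, -0.25, -0.11], [-165, -165, -18], 0.75], [[0.035, -0.29, -0.12], [-190, -190, -20], 0.75], [[0.038, -0.313, -0.125], [-215, -215, -22], 0.75], [[0.038, -0.313, -0.125], [-230, -229, -23], 0.75]]}}

```text
t: 16.2
tcp_pos: [0.4159, -0.3368, 0.2838]
tool_rot: [-3.141, -0.001, 1.893]
force: [0.9, 1.0, -1.9]
grip_width: 0.03
```

```bash
python3 - <<'E'
from chute import *
s=observe();print(s["tcp_pos"],s["tool_rot"],s["q"]);print(rel([.418,-.336,.2],down(1.893)))
E
```

```text
[ 0.41585002 -0.33679401  0.2838314 ] [-3.14055381e+00 -8.14606645e-04  1.89294667e+00] [-7.91989298e-01  3.16715796e-01  1.48925320e+00 -5.89250669e-04
  1.33681291e+00 -2.68479943e+00]
([-0.001, -0.001, -0.0], [0.0, 2.4, 83.8])
```

{"fn": "arm_command", "kwargs": {"rows": [[[0, 0, 0], [0, 2, 10], 0.75], [[0, 0, 0], [0, 2, 25], 0.75], [[0, 0, 0], [0, 2, 40], 0.75], [[0, 0, 0], [0, 2, 55], 0.75], [[0, 0, 0], [0, 2, 68], 0.75], [[0, 0, 0], [0, 2, 76], 0.75], [[0, 0, 0], [0, 2, 81], 0.75], [[0, 0, 0], [0, 2, 84], 0.75], [[0, 0, 0], [0, 2, 84], 0.75], [[0, 0, 0], [0, 2, 84], 0.75]]}}

```text
t: 17.2
tcp_pos: [0.4178, -0.3362, 0.2002]
tool_rot: [-3.141, -0.0, 1.893]
force: [-0.8, 0.2, -1.1]
grip_width: 0.0296
```

```bash
python3 - <<'E'
from chute import *
s=observe();print(s["tcp_pos"],s["tool_rot"],s["q"],s["force"]);print(rel([.418,-.336,.113],down(1.893)))
R0=Ro.from_euler("xyz",s["tool_rot"])
im=capture("side")[:,:,::-1]
cr(im,280,205,325,280,8,"pics/m8.png",5,proj("side",[s["tcp_pos"]+R0.apply([x,0,.1053]) for x in(-.009,0,.009)]+[[.4172,-.3365,.072]]))
E
```

```text
[ 0.41782253 -0.33624074  0.2001926 ] [-3.14082365e+00 -2.79306748e-04  1.89298596e+00] [-7.88630686e-01  4.04297918e-01  1.60324156e+00 -6.23444489e-04
  1.13464490e+00 -2.68135321e+00] [-0.83944643  0.15822689 -1.05561893]
([-0.001, -0.0, -0.0], [0.1, 0.3, 87.2])
```

View pics/m8.png

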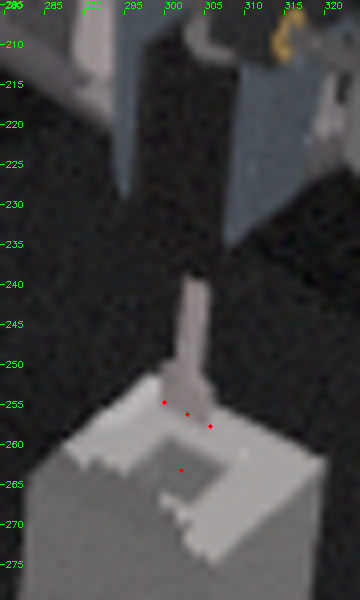

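{"fn": "arm_command", "kwargs": {"rows": [[[0, 0, 0], [0, -1, 8], 0.75], [[0, 0, 0], [0, -1, 18], 0.75], [[0, 0, 0], [0, -1, 30], 0.75], [[0, 0, 0], [0, -1, 42], 0.75], [[0, 0, 0], [0, -1, 54], 0.75], [[0, 0, 0], [0, -1, 66], 0.75], [[0, 0, 0], [0, -1, 76], 0.75], [[0, 0, 0], [0, -1, 83], 0.75], [[0, 0, 0], [0, -1, 86.5], 0.75], [[0, 0, 0], [0, -1, 86.5], 0.75]]}}

```text
t: 18.25
tcp_pos: [0.4168, -0.3366, 0.1134]
tool_rot: [-3.141, -0.001, 1.893]
force: [-0.7, -0.1, -1.8]
grip_width: 0.0296
```

```bash
python3 - <<'E'
from chute import *
s=observe();print(s["tcp_pos"],s["force"])
im=capture("side")[:,:,::-1]
cr(im,270,205,335,300,6,"pics/m9.png",5)
E
```

```text
[ 0.41676511 -0.33655524  0.11342823] [-0.74893214 -0.09251953 -1.84788836]
```

View pics/m9.png

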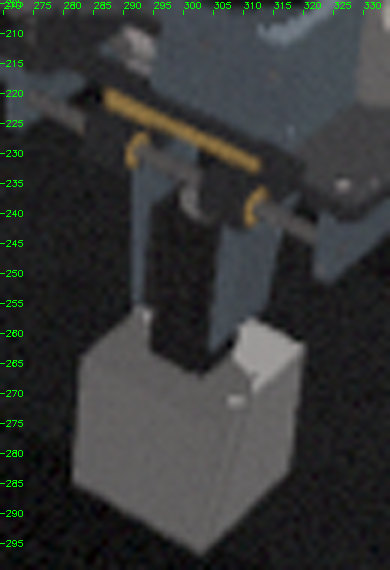

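{"fn": "arm_command", "kwargs": {"rows": [[[0, 0, 0], [0, 0, 0], 0.2], [[0, 0, 0], [0, 0, 0], 0.2], [[0, 0, 0], [0, 0, 0], 0.2], [[0, 0, 0], [0, 0, 0], 0.2], [[0, 0, 0], [0, 0, -15], 0.2], [[0, 0, 0], [0, 0, -45], 0.2], [[0, 0, 0], [0, 0, -80], 0.2], [[0, 0, 0], [0, 0, -120], 0.2], [[0, 0, 0], [0, 0, -160], 0.2], [[0, 0, 0], [0, 0, -170], 0.2]]}}

```text
t: 19.3
tcp_pos: [0.4181, -0.3377, 0.2882]
tool_rot: [3.139, 0.006, 1.893]
force: [-0.6, 0.0, 0.2]
grip_width: 0.073
```

```bash
python3 - <<'E'
from chute import *
g=W(0,0,.105)
q=proj("top",[W(0,y,.114) for y in(-.035,0,.035)]);print(q); print(proj("side",[W(0,y,.114) for y in(-.035,0,.035)]))
print(rel(W(0,0,.111+.08),tool(0)),W(0,0,.191))
snap("10");a=cv2.imread("pics/side10.png");cr(a,265,205,340,300,6,"pics/m10.png",5)
E
```

```text
[[267.27479196 106.93254823]
 [255.95155893 107.01828527]
 [244.36619062 107.10600713]]
[[312.30811944 162.49701427]
 [305.23594855 155.66597991]
 [298.31349368 148.97955678]]
([0.235, 0.278, 1.743], [208.9, 328.1, 31.0]) [ 0.66330245 -0.03578755  0.256641  ]
```

View pics/m10.png

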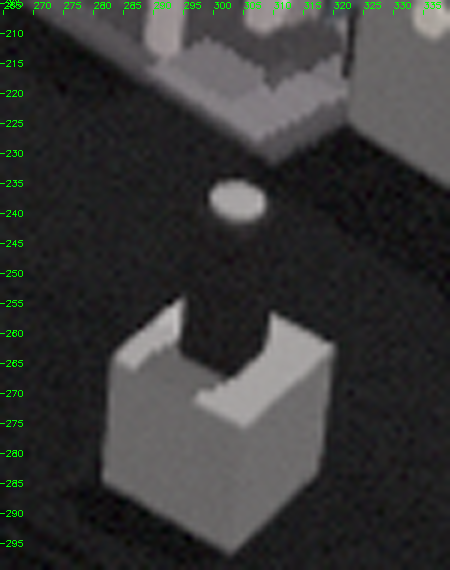

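{"fn": "arm_command", "kwargs": {"rows": [[[0, 0, 0.14], [20, 25, -10], 0.4], [[0, 0, 0.28], [40, 55, -20], 0.4], [[0, 0, 0.42], [60, 85, -30], 0.4], [[0, 0, 0.56], [80, 115, -40], 0.4], [[0, 0, 0.7], [100, 145, -40], 0.4], [[0, 0, 0.84], [115, 175, -40], 0.4], [[0, 0, 0.98], [130, 200, -40], 0.4], [[0, 0, 1.12], [145, 225, -40], 0.4], [[0, 0, 1.26], [160, 250, -40], 0.4], [[0, 0, 1.4], [175, 275, -40], 0.4]]}}

```text
t: 20.4
tcp_pos: [0.623, -0.0828, 0.3227]
tool_rot: [3.141, 0.002, 0.487]
force: [-0.2, -0.9, -0.3]
grip_width: 0.055
```

```bash
python3 - <<'E'
from chute import *
print(observe()["tcp_pos"],rel(W(0,0,.111+.05),tool(0)))
E
```

```text
[ 0.6230383  -0.08281035  0.32273103] ([0.312, 0.057, 0.35], [61.0, -31.5, 94.5])
```

{"fn": "arm_command", "kwargs": {"rows": [[[0.08, 0.01, 0.09], [15, -8, 5], 0.4], [[0.16, 0.03, 0.18], [30, -16, 15], 0.4], [[0.24, 0.04, 0.27], [45, -24, 30], 0.4], [[0.312, 0.057, 0.35], [61, -31, 45], 0.4], [[0.312, 0.057, 0.35], [61, -31, 60], 0.4], [[0.312, 0.057, 0.35], [61, -31, 75], 0.4], [[0.312, 0.057, 0.35], [61, -31, 88], 0.4], [[0.312, 0.057, 0.35], [61, -31, 94], 0.4], [[0.312, 0.057, 0.35], [61, -31, 94], 0.4], [[0.312, 0.057, 0.35], [61, -31, 94], 0.4]]}}

```text
t: 21.4
tcp_pos: [0.6625, -0.027, 0.2289]
tool_rot: [-2.828, -0.0, 0.134]
force: [0.1, -0.1, 0.5]
grip_width: 0.0546
```

```bash
python3 - <<'E'
from chute import *
s=observe();print(s["tcp_pos"],s["force"],s["q"],rel(W(0,0,.111),tool(0)))
snap("11");a=cv2.imread("pics/side11.png");b=cv2.imread("pics/top11.png")
m=np.zeros((500,800,3),np.uint8);m[:500,:400]=cr(a,265,85,345,185,5);m[:400,400:]=cr(b,220,70,300,150,5);cv2.imwrite("pics/m11.png",m)
E
```

```text
[ 0.66246872 -0.02700758  0.22889617] [ 0.12525985 -0.08605682  0.45821378] [-0.27613161  0.60113003  1.19442903  0.28829461  1.47848094 -0.45620437] ([0.0, -0.0, -0.0], [-0.4, -0.2, 50.9])
```

View pics/m11.png

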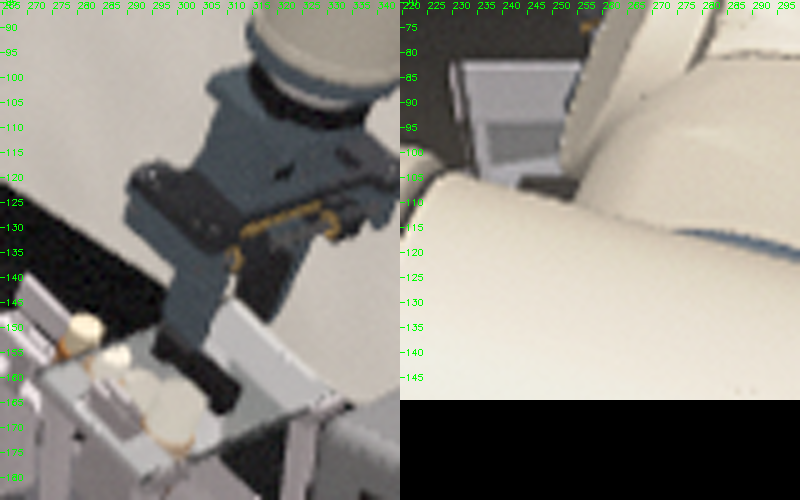

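{"fn": "arm_command", "kwargs": {"rows": [[[0, 0, 0], [0, 0, 7], 0.4], [[0, 0, 0], [0, 0, 15], 0.4], [[0, 0, 0], [0, 0, 24], 0.4], [[0, 0, 0], [0, 0, 33], 0.4], [[0, 0, 0], [0, 0, 41], 0.4], [[0, 0, 0], [0, 0, 46], 0.4], [[0, 0, 0], [0, 0, 49], 0.4], [[0, 0, 0], [0, 0, 50], 0.4], [[0, 0, 0], [0, 0, 50], 0.9], [[0, 0, 0], [0, 0, 50], 0.9]], "newtons": 25}}

```text
t: 22.5
tcp_pos: [0.6608, -0.0119, 0.1821]
tool_rot: [-2.828, -0.001, 0.134]
force: [-0.4, 0.1, 0.4]
grip_width: 0.0417
```

{"fn": "arm_command", "kwargs": {"rows": [[[0, 0, 0], [0, 0, 0], 0.9], [[0, 0, 0], [0, 0, 0], 0.9], [[0, 0, 0], [0, 0, 0], 0.9], [[0, 0, 0], [0, 0, 0], 0.9], [[0, 0, 0], [0, 0, 0], 0.9], [[0, 0, 0], [0, 0, -1], 0.9], [[0, 0, 0], [0, 0, -2], 0.9], [[0, 0, 0], [0, 0, -4], 0.9], [[0, 0, 0], [0, 0, -6], 0.9], [[0, 0, 0], [0, 0, -6], 0.9]], "newtons": 40}}

```text
t: 23.5
tcp_pos: [0.6607, -0.0133, 0.1878]
tool_rot: [-2.828, -0.001, 0.135]
force: [-1.0, 6.1, -0.5]
grip_width: 0.0154
```

```bash
python3 - <<'E'
from chute import *
s=observe();R0=Ro.from_euler("xyz",s["tool_rot"]);print(s["tcp_pos"],R0.inv().apply(s["force"]),rel(W(0,0,.111),tool(0)))
im=capture("side")[:,:,::-1]
cr(im,265,120,345,190,8,"pics/m12.png",5)
E
```

```text
[ 0.66065254 -0.01329974  0.18776953] [-0.15370322 -5.69467776  2.39065734] ([0.0, -0.001, 0.0], [-0.4, 0.2, 7.5])
```

View pics/m12.png

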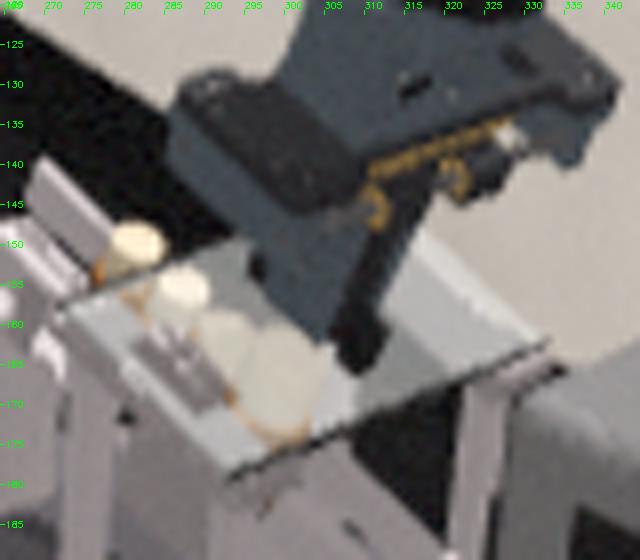

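{"fn": "arm_command", "kwargs": {"rows": [[[0, 0, 0], [0, -1, 0], 0.9], [[0, 0, 0], [0, -1, -2], 0.9], [[0, 0, 0], [0, -1, -5], 0.9], [[0, 0, 0], [0, -1, -8], 0.9], [[0, 0, 0], [0, -1, -12], 0.9], [[0, 0, 0], [0, -1, -17], 0.9], [[0, 0, 0], [0, -1, -22], 0.9], [[0, 0, 0], [0, -1, -28], 0.9], [[0, 0, 0], [0, -1, -34], 0.9], [[0, 0, 0], [0, -1, -34], 0.9]]}}

```text
t: 24.55
tcp_pos: [0.6624, -0.0231, 0.2214]
tool_rot: [-2.828, -0.002, 0.134]
force: [0.7, 0.1, -1.7]
grip_width: 0.0154
```

```bash
python3 - <<'E'
from chute import *
s=observe();R0=Ro.from_euler("xyz",s["tool_rot"]);print(s["tcp_pos"],R0.inv().apply(s["force"]),s["ft_torque"])
im=capture("side")[:,:,::-1]
cr(im,260,95,345,185,8,"pics/m13.png",5)
E
```

```text
[ 0.66235673 -0.02310771  0.22141278] [0.70786754 0.49398665 1.65958025] [-0.38522213  0.01073462  0.03960613]
```

View pics/m13.png

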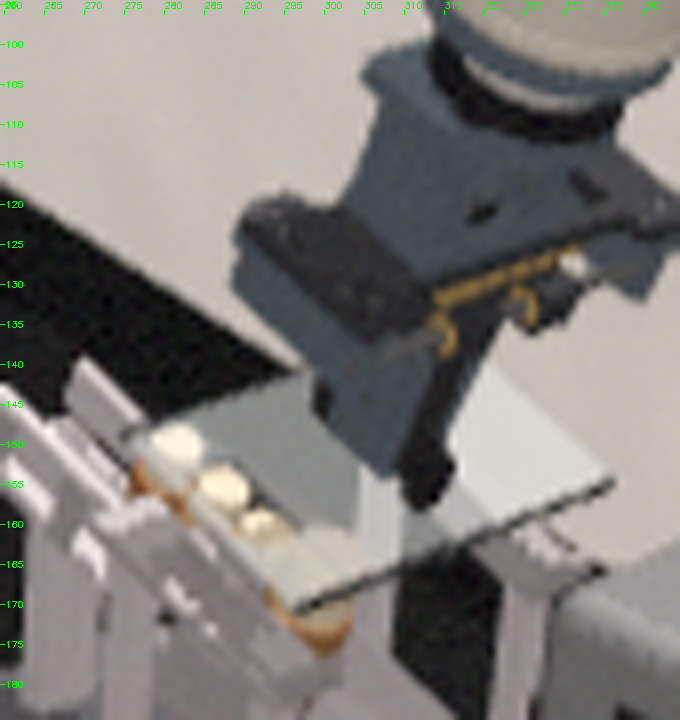

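```bash
python3 - <<'E'
from chute import *
print(rel([.655,-.035,.285],tool(0)),rel([.54,-.05,.285],down(.134)),rel([.42,-.06,.2],down(.134)))
E
```

```text
([0.001, -0.001, 0.0], [-8.6, -9.3, -64.4]) ([-0.314, -0.001, 0.001], [-124.6, -9.9, -64.4]) ([-0.314, -0.001, 0.001], [-244.9, 10.4, 18.1])
```

{"fn": "arm_command", "kwargs": {"rows": [[[0, 0, 0], [-2, -2, -15], 0.9], [[0, 0, 0], [-4, -4, -32], 0.9], [[0, 0, 0], [-6, -6, -50], 0.9], [[-0.03, 0, 0], [-9, -9, -64], 0.9], [[-0.08, 0, 0], [-30, -9, -64], 0.9], [[-0.13, 0, 0], [-60, -10, -64], 0.9], [[-0.19, 0, 0], [-92, -10, -64], 0.9], [[-0.25, 0, 0], [-125, -10, -60], 0.9], [[-0.3, 0, 0], [-160, -5, -45], 0.9], [[-0.314, 0, 0], [-195, 0, -20], 0.9]]}}

```text
t: 25.6
tcp_pos: [0.469, -0.055, 0.241]
tool_rot: [3.137, -0.005, 0.136]
force: [0.7, -0.7, -3.2]
grip_width: 0.0157
```

```bash
python3 - <<'E'
from chute import *
print(observe()["tcp_pos"],rel([.42,-.06,.07],down(.134)))
snap("14");a=cv2.imread("pics/side14.png");b=cv2.imread("pics/top14.png")
m=np.zeros((600,800,3),np.uint8);m[:600,:400]=cr(a,200,110,350,335,8/3)[:600,:400];m[:450,400:]=cr(b,180,80,380,305,2);cv2.imwrite("pics/m14.png",m)
E
```

```text
[ 0.4689859  -0.05504779  0.24102874] ([0.005, -0.005, 0.002], [-50.1, -2.6, 170.8])
```

View pics/m14.png

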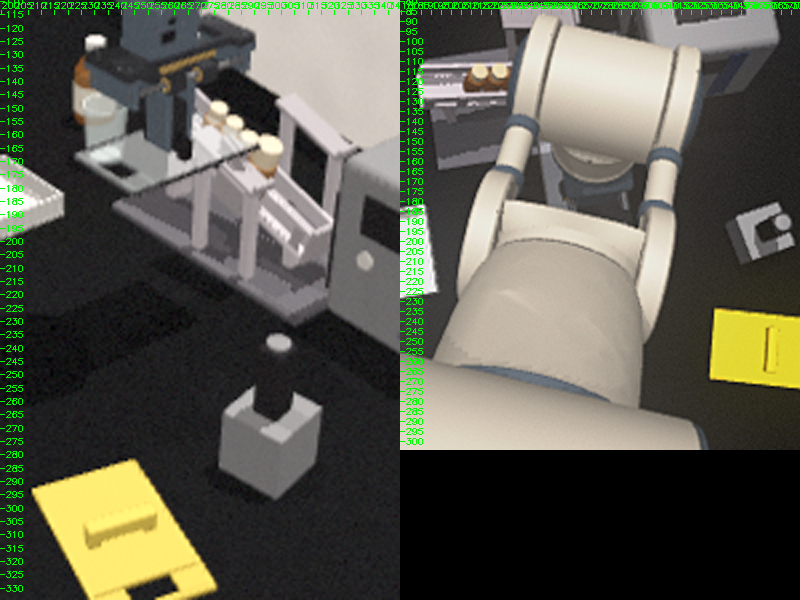

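{"fn": "arm_command", "kwargs": {"rows": [[[0, 0, 0], [-15, -1, 20], 0.9], [[0, 0, 0], [-30, -2, 45], 0.9], [[0, 0, 0], [-45, -2, 75], 0.9], [[0.003, 0, 0], [-50, -3, 105], 0.9], [[0.003, -0.003, 0.002], [-50, -3, 135], 0.9], [[0.003, -0.003, 0.002], [-50, -3, 155], 0.9], [[0.003, -0.003, 0.002], [-50, -3, 168], 0.9], [[0.003, -0.003, 0.002], [-50, -3, 175], 0.9], [[0.003, -0.003, 0.002], [-50, -3, 180], 0.9], [[0.003, -0.003, 0.002], [-50, -3, 180], 0.9]]}}

```text
t: 26.7
tcp_pos: [0.4115, -0.0574, 0.0576]
tool_rot: [-3.138, 0.009, 0.133]
force: [1.2, 0.7, -1.7]
grip_width: 0.0153
```

```bash
python3 - <<'E'
from chute import *
s=observe();print(s["tcp_pos"],s["tool_rot"],s["force"],rel([.42,-.06,.0285],down(.134)))
E
```

```text
[ 0.41153074 -0.05741638  0.05759762] [-3.13775221  0.0094855   0.13338085] [ 1.17750157  0.65581154 -1.7063175 ] ([-0.004, 0.009, -0.001], [8.3, 3.8, 29.0])
```

{"fn": "arm_command", "kwargs": {"rows": [[[-0.002, 0.004, 0], [0, 0, 5], 0.9], [[-0.004, 0.009, 0], [0, 0, 10], 0.9], [[-0.004, 0.009, 0], [0, 0, 15], 0.9], [[-0.004, 0.009, 0], [0, 0, 19], 0.9], [[-0.004, 0.009, 0], [0, 0, 23], 0.9], [[-0.004, 0.009, 0], [0, 0, 26], 0.9], [[-0.004, 0.009, 0], [0, 0, 28], 0.9], [[-0.004, 0.009, 0], [0, 0, 29], 0.9], [[-0.004, 0.009, 0], [0, 0, 29], 0.9], [[-0.004, 0.009, 0], [0, 0, 29], 0.9]]}}

```text
t: 27.7
tcp_pos: [0.4113, -0.0573, 0.0287]
tool_rot: [3.141, 0.0, 0.133]
force: [-0.4, -0.1, -2.1]
grip_width: 0.0154
```

```bash
python3 - <<'E'
from chute import *
s=observe();print(s["tcp_pos"],s["tool_rot"],s["force"])
im=capture("side")[:,:,::-1]
cr(im,190,150,310,270,6,"pics/m15.png",5)
E
```

```text
[ 0.41132312 -0.05734322  0.02865388] [3.14134435e+00 3.09035229e-04 1.33442194e-01] [-0.39412548 -0.1295253  -2.06798107]
```

View pics/m15.png

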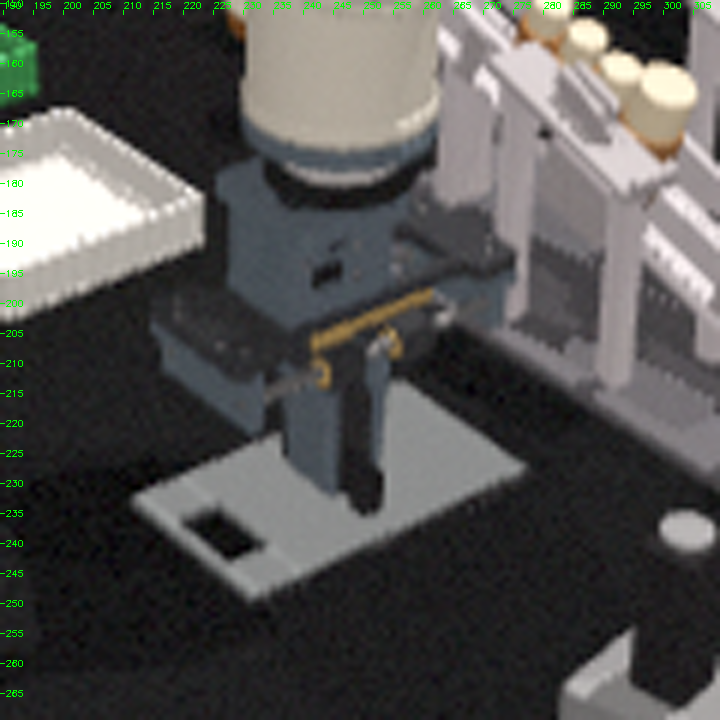

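{"fn": "arm_command", "kwargs": {"rows": [[[0, 0, 0], [0, 0, 0.8], 0.9], [[0, 0, 0], [0, 0, 0.8], 0.9], [[0, 0, 0], [0, 0, 0.8], 0.55], [[0, 0, 0], [0, 0, 0.8], 0.45], [[0, 0, 0], [0, 0, 0.8], 0.45], [[0, 0, 0], [0, 0, 0.8], 0.45], [[0, 0, 0], [0, 0, -15], 0.4], [[0, 0, 0], [0, 0, -50], 0.4], [[0, 0, 0], [0, 0, -95], 0.4], [[0, 0, 0], [0, 0, -140], 0.4]]}}

```text
t: 28.75
tcp_pos: [0.4107, -0.0571, 0.1701]
tool_rot: [-3.141, 0.001, 0.133]
force: [1.1, 0.1, -0.4]
grip_width: 0.0546
```

```bash
python3 - <<'E'
from chute import *
s=observe();print(s["tcp_pos"],s["force"],s["grip_width"])
snap("16");im=cv2.imread("pics/side16.png")
cr(im,190,120,340,270,5,"pics/m16.png",5,proj("side",[W(0,0,.078),W(0,0,.052),W(.017,0,.078),W(-.017,0,.078)]))
print(proj("side",[W(0,0,.078)]),rel(W(0,0,.062+.10),tool(0)),W(0,0,.162))
E
```

```text
[ 0.41072796 -0.0571352   0.17008939] [ 1.05609648  0.1343067  -0.38817467] 0.05458762480473926
[[301.99814377 163.74169894]] ([0.318, -0.007, 0.0], [250.8, 2.6, -54.2]) [ 0.6621026  -0.02690724  0.229062  ]
```

View pics/m16.png

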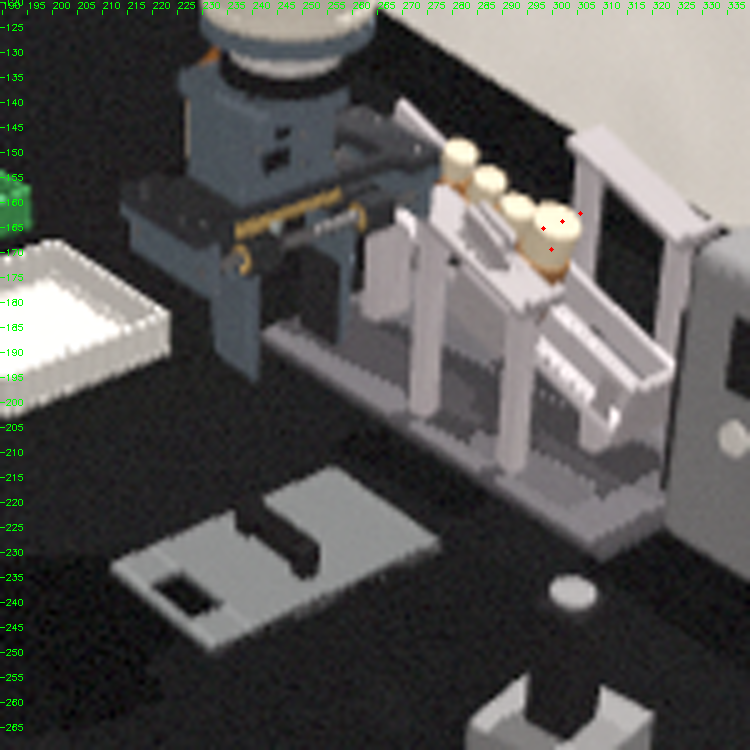

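```bash
python3 - <<'E'
from chute import *
im=cv2.imread("pics/side16.png");t=cv2.imread("pics/top16.png")
a=cr(im,280,140,320,185,10,None,5,proj("side",[W(0,0,.078)]))
b=cr(t,215,95,275,145,6.67)
m=np.zeros((450,800,3),np.uint8);m[:,:400]=a;m[:b.shape[0],400:]=b[:,:400];cv2.imwrite("pics/m16b.png",m)
E
```

```text
(no output)
```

View pics/m16b.png

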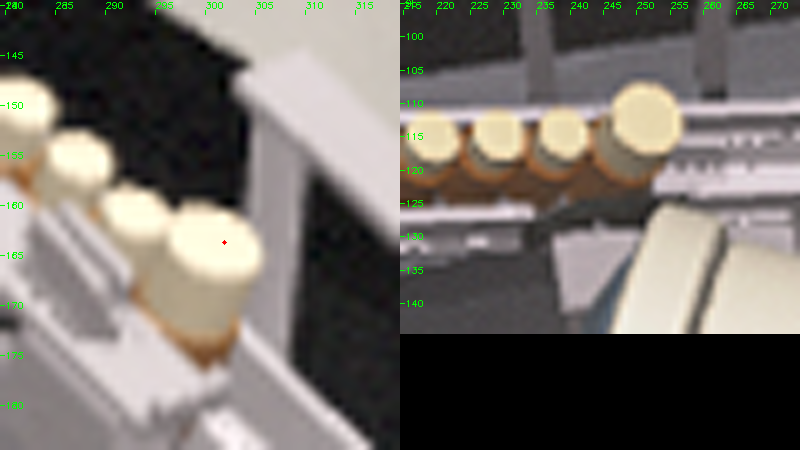

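```bash
python3 - <<'E'
from chute import *
P,e=two((301.0,163.7),(251.5,112.5));q=Rc.T@(P-[p[0],p[1],0])-[0,0,.075]
print(P,e,"chute x,u,n",q@X,q@U,q@N, proj("top",[W(0,0,.078)]))
# tray
im=cv2.imread("pics/top16.png")
t=np.load("topavg.npy");h=cv2.cvtColor(np.clip(t,0,255).astype(np.uint8),cv2.COLOR_BGR2HSV)
m=((h[...,1]<60)&(h[...,2]>110)).astype(np.uint8);m[:, :140]=0;m[:,210:]=0;m[:170]=0;m[245:]=0
n,l,st,c=cv2.connectedComponentsWithStats(m);i=1+np.argmax(st[1:,4]);print(st[i],c[i])
r=cv2.minAreaRect(np.argwhere(l==i)[:,::-1].astype(np.float32));print(r)
bx=cv2.boxPoints(r);w=[onz("top",b,.032) for b in bx];print(np.round(w,4),np.mean(w,0),np.arctan2(*(w[1]-w[0])[[1,0]])%(np.pi/2))
s=np.load("sideavg.npy");cr(s,160,160,235,210,10,"pics/tray.png",5,proj("side",[np.mean(w,0)*[1,1,0]+[0,0,.004]]))
E
```

```text
[0.65691269 0.00113217 0.1488658 ] 0.0010130104157251116 chute x,u,n -0.0013887922748388633 0.0023056043453052347 0.07691341374237828 [[252.20015952 112.06010848]]
[ 148  182   52   52 2122] [173.11404336 207.3529689 ]
((172.8959197998047, 207.32369995117188), (45.76921463012695, 46.98567199707031), 81.25383758544922)
[[0.4544 0.3378 0.032 ]
 [0.4757 0.1915 0.032 ]
 [0.3314 0.1678 0.032 ]
 [0.3114 0.3114 0.032 ]] [0.39321549 0.2521387  0.032     ] 0.144165248900042
```

View pics/tray.png

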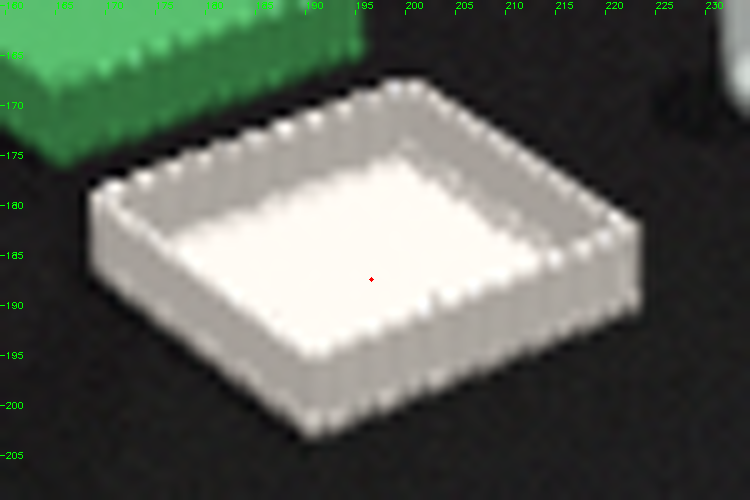

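```bash
python3 - <<'E'
from chute import *
print(rel(W(-.001,.0023,.17),tool(0)),W(-.001,.0023,.17))
E
```

```text
([0.318, -0.007, 0.0], [249.8, 2.9, -62.5]) [ 0.66114972 -0.02732328  0.2373807 ]
```

{"fn": "arm_command", "kwargs": {"rows": [[[0, 0, 0], [5, 0, -30], 0.4], [[0.03, 0, 0], [25, 0, -70], 0.4], [[0.07, 0, 0], [55, 1, -100], 0.4], [[0.12, -0.002, 0], [90, 1, -110], 0.4], [[0.17, -0.003, 0], [125, 2, -110], 0.4], [[0.22, -0.005, 0], [160, 2, -110], 0.4], [[0.27, -0.006, 0], [195, 3, -105], 0.4], [[0.318, -0.007, 0], [230, 3, -95], 0.4], [[0.318, -0.007, 0], [250, 3, -80], 0.4], [[0.318, -0.007, 0], [250, 3, -65], 0.4]]}}

```text
t: 29.85
tcp_pos: [0.6631, -0.0274, 0.2375]
tool_rot: [-2.826, 0.001, 0.135]
force: [-0.6, 0.3, 0.4]
grip_width: 0.0546
```

```bash
python3 - <<'E'
from chute import *
print(observe()["tcp_pos"],rel(W(-.001,.0023,.11),tool(0)))
E
```

```text
[ 0.66308025 -0.02741201  0.23751803] ([-0.001, 0.001, 0.0], [-1.9, -0.2, 60.2])
```

{"fn": "arm_command", "kwargs": {"rows": [[[0, 0, 0], [-1, 0, 8], 0.4], [[0, 0, 0], [-2, 0, 17], 0.4], [[0, 0, 0], [-2, 0, 27], 0.4], [[0, 0, 0], [-2, 0, 38], 0.4], [[0, 0, 0], [-2, 0, 48], 0.4], [[0, 0, 0], [-2, 0, 55], 0.4], [[0, 0, 0], [-2, 0, 60], 0.4], [[0, 0, 0], [-2, 0, 60], 0.4], [[0, 0, 0], [-2, 0, 60], 0.4], [[0, 0, 0], [-2, 0, 60], 0.4]]}}

```text
t: 30.85
tcp_pos: [0.6588, -0.0094, 0.1809]
tool_rot: [-2.827, -0.0, 0.134]
force: [0.5, -0.4, 0.7]
grip_width: 0.0548
```

```bash
python3 - <<'E'
from chute import *
s=observe();print(s["tcp_pos"],s["force"],rel(W(-.001,.0023,.0705),tool(0)))
im=capture("side")[:,:,::-1];cr(im,265,105,335,185,7,"pics/m17.png",5)
E
```

```text
[ 0.65883214 -0.00943348  0.18087735] [ 0.49065665 -0.35201365  0.70842507] ([-0.001, 0.0, 0.0], [-0.1, -0.3, 40.2])
```

View pics/m17.png

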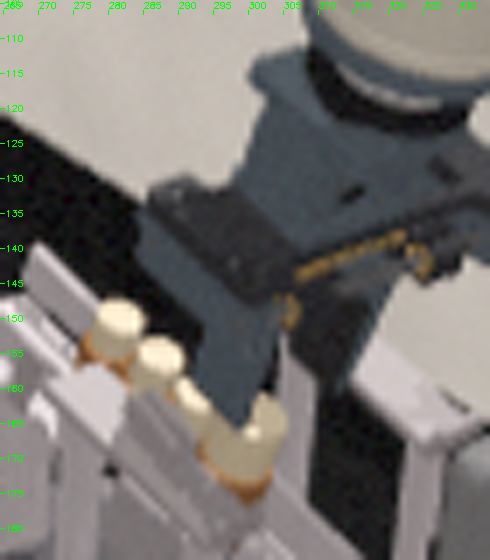

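Fingers straddle the cap (near finger at about (298,160), cap at (301,164)). Lower and close.

{"fn": "arm_command", "kwargs": {"rows": [[[0, 0, 0], [0, 0, 7], 0.4], [[0, 0, 0], [0, 0, 15], 0.4], [[0, 0, 0], [0, 0, 23], 0.4], [[0, 0, 0], [0, 0, 30], 0.4], [[0, 0, 0], [0, 0, 36], 0.4], [[0, 0, 0], [0, 0, 40], 0.4], [[0, 0, 0], [0, 0, 40], 0.4], [[0, 0, 0], [0, 0, 40], 0.7], [[0, 0, 0], [0, 0, 40], 0.7], [[0, 0, 0], [0, 0, 40], 0.7]], "newtons": 30}}

```text
t: 31.9
tcp_pos: [0.6573, 0.0027, 0.1431]
tool_rot: [-2.827, -0.0, 0.134]
force: [-4.2, 0.4, -2.3]
grip_width: 0.0334
```

{"fn": "arm_command", "kwargs": {"rows": [[[0, 0, 0], [0, 0, 0], 0.7], [[0, 0, 0], [0, 0, 0], 0.7], [[0, 0, 0], [0, 0, 0], 0.7], [[0, 0, 0], [0, 0, 0], 0.7], [[0, 0, 0], [0, 0, 0], 0.7], [[0, 0, 0], [0, 0, 0], 0.7], [[0, 0, 0], [0, 0, -1], 0.7], [[0, 0, 0], [0, 0, -2], 0.7], [[0, 0, 0], [0, 0, -3], 0.7], [[0, 0, 0], [0, 0, -4], 0.7]], "newtons": 60}}

```text
t: 32.9
tcp_pos: [0.6572, 0.0016, 0.1467]
tool_rot: [-2.827, 0.0, 0.134]
force: [0.4, 2.9, -10.4]
grip_width: 0.0331
```

```bash
python3 - <<'E'
from chute import *
s=observe();R0=Ro.from_euler("xyz",s["tool_rot"]);print(s["tcp_pos"],R0.inv().apply(s["force"]),s["grip_width"])
im=capture("side")[:,:,::-1];cr(im,265,105,335,185,7,"pics/m18.png",5)
E
```

```text
[0.65724799 0.00160285 0.14666209] [ 0.79963131  0.58424932 10.77415532] 0.033139761194512216
```

View pics/m18.png

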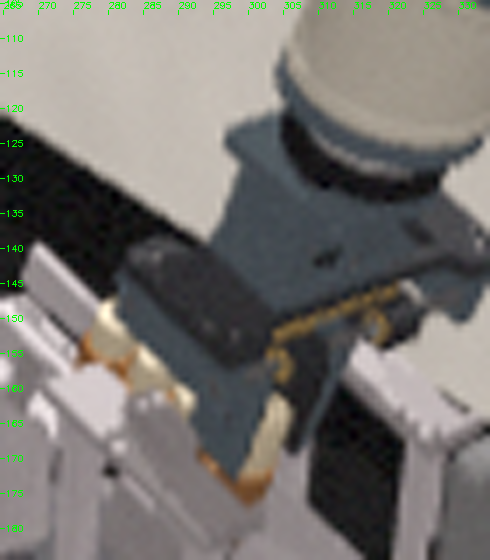

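{"fn": "arm_command", "kwargs": {"rows": [[[0, 0, 0], [0, 0, -4], 0.7], [[0, 0, 0], [0, 0, -9], 0.7], [[0, 0, 0], [0, 0, -15], 0.7], [[0, 0, 0], [0, 0, -22], 0.7], [[0, 0, 0], [0, 0, -30], 0.7], [[0, 0, 0], [0, 0, -40], 0.7], [[0, 0, 0], [0, 0, -52], 0.7], [[0, 0, 0], [0, 0, -66], 0.7], [[0, 0, 0], [0, 0, -80], 0.7], [[0, 0, 0], [0, 0, -95], 0.7]]}}

```text
t: 33.95
tcp_pos: [0.6613, -0.0281, 0.2387]
tool_rot: [-2.827, -0.0, 0.134]
force: [0.2, 0.4, -2.0]
grip_width: 0.033
```

```bash
python3 - <<'E'
from chute import *
s=observe();R0=Ro.from_euler("xyz",s["tool_rot"]);print(s["tcp_pos"],R0.inv().apply(s["force"]),s["grip_width"])
snap("19");a=cv2.imread("pics/side19.png");b=cv2.imread("pics/top19.png")
m=np.zeros((480,800,3),np.uint8);m[:480,:400]=cr(a,260,110,340,206,5);m[:400,400:]=cr(b,200,80,300,180,4);cv2.imwrite("pics/m19.png",m)
E
```

```text
[ 0.66131109 -0.02809435  0.23872032] [0.23341222 0.23169982 2.02679576] 0.03304532542897661
```

View pics/m19.png

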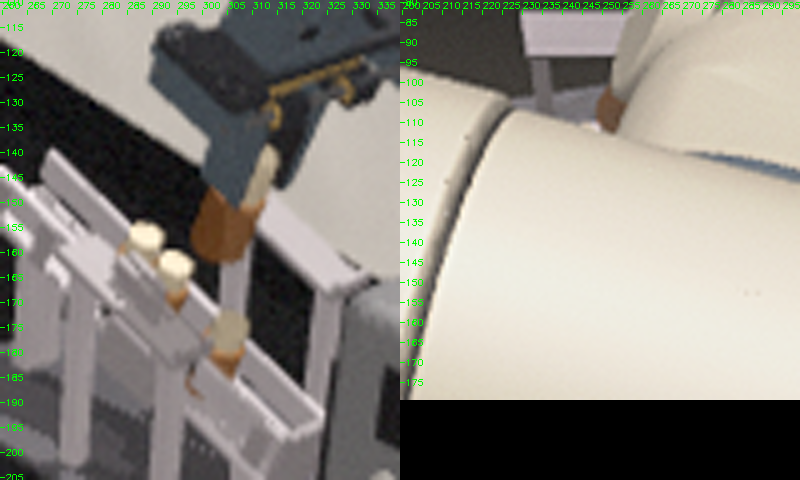

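```bash
python3 - <<'E'
from chute import *
for a in ([.62,-.02,.31],[.5,.12,.29],[.393,.252,.22],[.393,.252,.15]): print(rel(a,down(.134)))
E
```

```text
([-0.313, -0.004, 0.0], [-40.5, -35.2, -62.5])
([-0.313, -0.004, 0.0], [-140.9, -176.3, 3.9])
([-0.313, -0.004, 0.0], [-229.5, -292.9, 114.9])
([-0.313, -0.004, 0.0], [-229.8, -271.3, 181.5])
```

{"fn": "arm_command", "kwargs": {"rows": [[[0, 0, 0], [-10, -8, -20], 0.7], [[-0.04, 0, 0], [-25, -20, -45], 0.7], [[-0.08, 0, 0], [-42, -38, -60], 0.7], [[-0.13, 0, 0], [-65, -70, -48], 0.7], [[-0.18, -0.002, 0], [-88, -102, -32], 0.7], [[-0.23, -0.003, 0], [-112, -135, -16], 0.7], [[-0.28, -0.004, 0], [-138, -170, 2], 0.7], [[-0.313, -0.004, 0], [-160, -200, 28], 0.7], [[-0.313, -0.004, 0], [-182, -230, 56], 0.7], [[-0.313, -0.004, 0], [-204, -260, 85], 0.7]]}}

```text
t: 35.05
tcp_pos: [0.4221, 0.2167, 0.238]
tool_rot: [-3.141, -0.0, 0.135]
force: [0.5, 1.5, -2.2]
grip_width: 0.033
```

```bash
python3 - <<'E'
from chute import *
s=observe();print(s["tcp_pos"],s["tool_rot"],s["force"])
print(rel([.393,.252,.12],down(.134)))
EOF=0
snap("20");a=cv2.imread("pics/side20.png");b=cv2.imread("pics/top20.png")
m=np.zeros((600,800,3),np.uint8);m[:480,:400]=cr(a,260,130,340,226,5);m[:400,400:]=cr(b,200,70,300,170,4);cv2.imwrite("pics/m20.png",m)
E
```

```text
[0.42211593 0.2166514  0.23802011] [-3.14113703e+00 -2.64080455e-04  1.34869175e-01] [ 0.48263879  1.53786786 -2.15508206]
([-0.0, -0.0, 0.001], [-24.1, -38.9, 118.0])
```

View pics/m20.png

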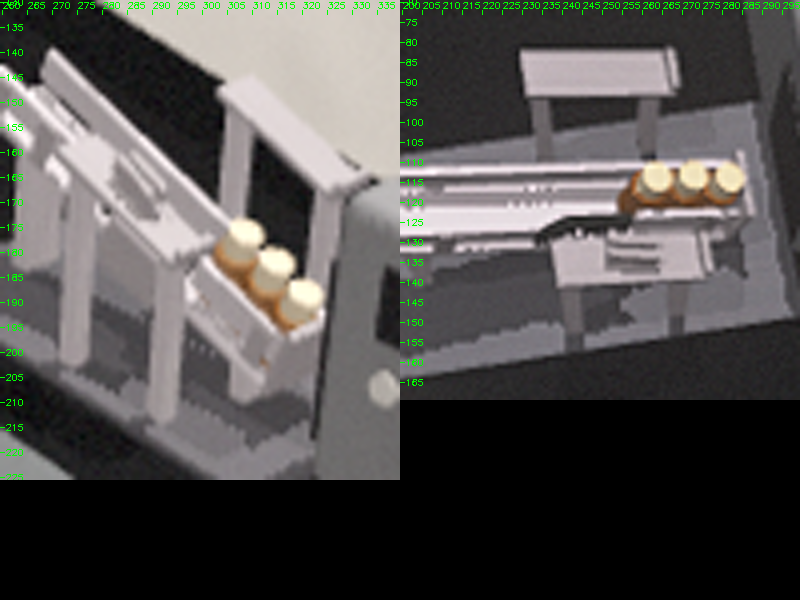

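View pics/side20.png

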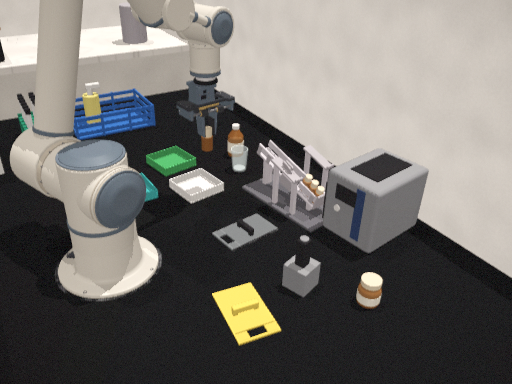

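All three vials stand at the stop (caps at side (305–322,178–190)); the jar hangs upright over the tray region. Now lower it.

{"fn": "arm_command", "kwargs": {"rows": [[[0, 0, 0], [-8, -12, 15], 0.7], [[0, 0, 0], [-16, -25, 32], 0.7], [[0, 0, 0], [-22, -35, 50], 0.7], [[0, 0, 0], [-24, -39, 70], 0.7], [[0, 0, 0], [-24, -39, 90], 0.7], [[0, 0, 0], [-24, -39, 105], 0.7], [[0, 0, 0], [-24, -39, 115], 0.7], [[0, 0, 0], [-24, -39, 122], 0.7], [[0, 0, 0], [-24, -39, 126], 0.7], [[0, 0, 0], [-24, -39, 126], 0.7]]}}

```text
t: 36.15
tcp_pos: [0.3893, 0.253, 0.1104]
tool_rot: [-3.141, 0.005, 0.138]
force: [0.6, -0.2, -1.3]
grip_width: 0.0325
```

```bash
python3 - <<'E'
from chute import *
s=observe();print(s["tcp_pos"],s["tool_rot"],s["force"])
print(rel([.393,.252,.0755],down(.134)))
im=capture("side")[:,:,::-1];b=s["tcp_pos"]-[0,0,.0705]
cr(im,160,120,250,210,7,"pics/m21.png",5,proj("side",[b,[.393,.252,.004],b+[0,0,.078]]))
E
```

```text
[0.38927309 0.25302736 0.11040113] [-3.14126081  0.00549982  0.13819423] [ 0.61934026 -0.23973487 -1.27923147]
([-0.0, 0.006, 0.004], [3.7, 1.5, 34.9])
```

View pics/m21.png

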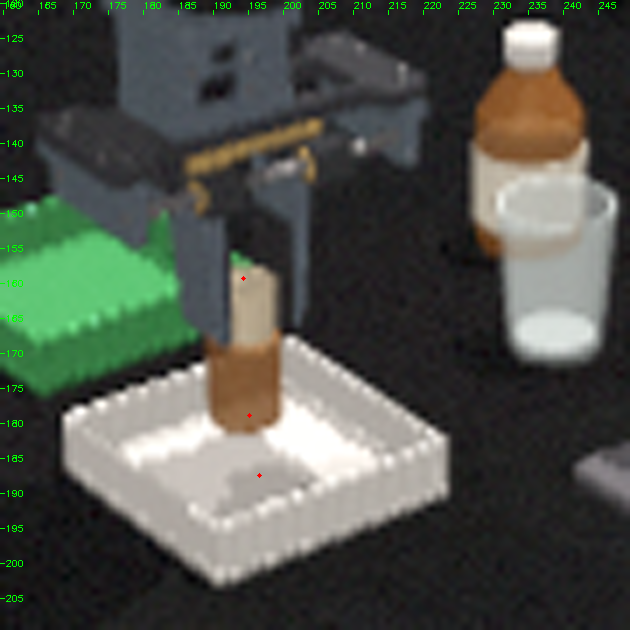

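{"fn": "arm_command", "kwargs": {"rows": [[[0, 0.002, 0], [1, 0, 5], 0.7], [[0, 0.004, 0], [2, 1, 10], 0.7], [[0, 0.006, 0], [3, 1, 15], 0.7], [[0, 0.006, 0], [3, 1, 20], 0.7], [[0, 0.006, 0], [3, 1, 24], 0.7], [[0, 0.006, 0], [3, 1, 28], 0.7], [[0, 0.006, 0], [3, 1, 31], 0.7], [[0, 0.006, 0], [3, 1, 33], 0.7], [[0, 0.006, 0], [3, 1, 34], 0.7], [[0, 0.006, 0], [3, 1, 34], 0.7]]}}

```text
t: 37.2
tcp_pos: [0.3923, 0.2525, 0.0766]
tool_rot: [-3.141, -0.001, 0.138]
force: [0.3, 0.4, -1.6]
grip_width: 0.0327
```

```bash
python3 - <<'E'
from chute import *
s=observe();print(s["tcp_pos"],s["tool_rot"],s["force"])
E
```

```text
[0.39231109 0.25254054 0.07664094] [-3.14114721e+00 -8.66793409e-04  1.38297199e-01] [ 0.25781434  0.40309466 -1.60404643]
```

{"fn": "arm_command", "kwargs": {"rows": [[[0, 0, 0], [0, 0, 0.3], 0.7], [[0, 0, 0], [0, 0, 0.6], 0.7], [[0, 0, 0], [0, 0, 0.9], 0.7], [[0, 0, 0], [0, 0, 1.2], 0.7], [[0, 0, 0], [0, 0, 1.5], 0.7], [[0, 0, 0], [0, 0, 1.7], 0.7], [[0, 0, 0], [0, 0, 1.9], 0.7], [[0, 0, 0], [0, 0, 2.0], 0.7], [[0, 0, 0], [0, 0, 2.0], 0.7], [[0, 0, 0], [0, 0, 2.0], 0.7]]}}

```text
t: 38.2
tcp_pos: [0.3923, 0.2527, 0.0755]
tool_rot: [-3.141, -0.002, 0.138]
force: [-4.1, -2.3, 25.7]
grip_width: 0.0326
```

```bash
python3 - <<'E'
from chute import *
s=observe();print(s["tcp_pos"],s["tool_rot"],s["force"])
E
```

```text
[0.39234515 0.25265877 0.07553471] [-3.14083544e+00 -1.63577689e-03  1.38386111e-01] [-4.09335566 -2.27862946 25.67966861]
```

{"fn": "arm_command", "kwargs": {"rows": [[[0, 0, 0], [0, 0, 0], 0.7], [[0, 0, 0], [0, 0, 0], 0.7], [[0, 0, 0], [0, 0, 0], 0.55], [[0, 0, 0], [0, 0, 0], 0.45], [[0, 0, 0], [0, 0, 0], 0.4], [[0, 0, 0], [0, 0, 0], 0.4], [[0, 0, 0], [0, 0, -10], 0.4], [[0, 0, 0], [0, 0, -30], 0.4], [[0, 0, 0], [0, 0, -60], 0.4], [[0, 0, 0], [0, 0, -100], 0.4]], "newtons": 10}}

```text
t: 39.2
tcp_pos: [0.3914, 0.2521, 0.1764]
tool_rot: [-3.142, 0.0, 0.138]
force: [-0.1, 0.3, -0.5]
grip_width: 0.0549
```

{"fn": "arm_command", "kwargs": {"rows": [[[0, 0, 0], [0, 0, -40], 0.4], [[0, 0, 0], [0, 30, -80], 0.4], [[0, 0, 0], [0, 70, -100], 0.4], [[0, 0, 0], [0, 110, -100], 0.4], [[0, 0, 0], [0, 150, -100], 0.4], [[0, 0, 0], [0, 190, -100], 0.4], [[0, 0, 0], [0, 230, -100], 0.4], [[0, 0, 0], [0, 230, -100], 0.4], [[0, 0, 0], [0, 230, -100], 0.4], [[0, 0, 0], [0, 230, -100], 0.4]]}}

```text
t: 40.2
tcp_pos: [0.4229, 0.025, 0.2767]
tool_rot: [-3.141, 0.0, 0.139]
force: [-0.3, 0.3, -0.6]
grip_width: 0.0548
```

```bash
python3 - <<'E'
from chute import *
s=observe();print(s["tcp_pos"],s["force"],s["t"])
snap("22")
E
```

```text
[0.42285492 0.0249967  0.27673843] [-0.29955292  0.32873111 -0.60022291] 40.2
```

View pics/side22.png

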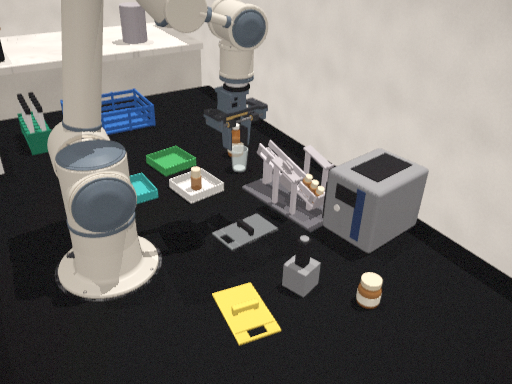

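View pics/top22.png

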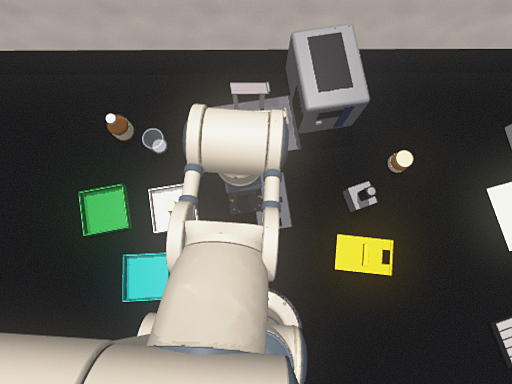

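```bash
python3 - <<'E'
from chute import *
P=[W(0,-.12+d,.062) for d in(.015,.045,.075)]
print(proj("top",P),proj("side",P))
a=cv2.imread("pics/side22.png")
j=np.array([.3923,.2526,.004])
m=np.zeros((600,800,3),np.uint8);m[:480,:400]=cr(a,160,135,240,231,5,None,5,proj("side",[j,j+[0,0,.078]]));m[:400,400:]=cr(a,280,150,330,200,8,None,5,proj("side",P));cv2.imwrite("pics/m22.png",m)
E
```

```text
[[282.59229994 113.73397867]
 [273.66263335 113.86499522]
 [264.56775881 113.99843572]] [[321.61339047 188.07315741]
 [315.46971573 181.98693751]
 [309.43762658 176.01125967]]
```

View pics/m22.png

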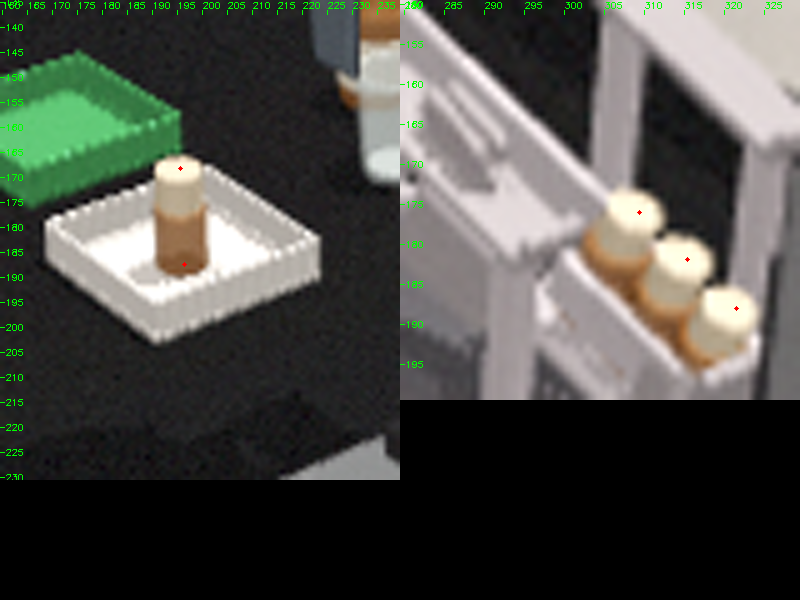

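The vial caps lie within 1 px of where they should be at the stop, the jar is upright mid-tray, the guard is flat and the driver is seated. Handing in.

```bash
python3 - <<'E'
from plant import *
print(job_done(), observe()["t"])
E
```

```text
the job is handed in; nothing more can be done
the job is handed in; nothing more can be done
```

The job is done and handed in at about 40 s of the 72 s allowed; `job_done()` gave no verdict.

- **Stud and screwdriver:** I turned the stud open to about 1.47 rad, measured in the top view, and put the screwdriver back upright in its stand.
- **Guard:** it lies flat on open bench near (0.41, -0.06), handle up. It rubbed lightly on the frame as it came off, about 6 N sideways. I shifted it 1 mm up the lane to clear it.
- **Jar:** it stands upright in the white tray, within about 1 mm of my estimate of the tray's centre. The last millimetre of lowering pressed it down with about 26 N, so I eased off before opening the fingers.
- **Vials:** all three ran down on their own. Their caps are within about 1 px (3 mm) of where they should be at 15, 45 and 75 mm from the stop.
- **Other things:** in the last pictures the reagent bottle, beaker, sample jar and look-alikes look unmoved, and the gripper is clear of everything.

**Disagreements:** the two cameras differed by about 4 mm on the stud's position. I used a compromise, corrected with the side view of the blade tip. The arm hid the tray and guard in the last top picture, so those final checks are from the side view alone.

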